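Set up the glass-panel dipping unit

TASK

Set up the dipping unit: first lift every glass panel straight up out of the white drying rack and lower it gently, upright, orange edge up, into a slot of its own in the blue carrier, right down to the base. Then turn the knurled clamp screw on the carrier clockwise until it seats and will turn no further, and after that fit the red lever on the drive's ribbed shaft, hub fully home on the brass collar, arm pointing along the red stripe. Let go of everything, leave the bottles and the beaker alone, and never let a panel fall over.

Things in the scene. Friction and masses are not known exactly. Their poses are not given: they have to be found in the camera images.
- rack: White drying rack, fixed, 200 (x) x 130 (y) x 55 mm high, with four slots for upright panels across its y axis, at rack x = -67.5, -22.5, +22.5 and +67.5 mm. Slots 10 mm wide; base 10 mm thick (panels stand on it at z = 10 mm); toothed side walls up to z = 55 mm. Origin: centre of the underside; z up.
- pane1: One of two to four identical glass panels (absent ones read None), 6 mm thick (x), 90 mm wide (y), 100 mm high (z); transparent green, the top 15 mm an orange edge strip. 130 g. Starts upright in a slot of the white rack, own x along rack x. Origin: centre of the bottom edge; z up. Either face may point either way.
- pane2: One of two to four identical glass panels (absent ones read None), 6 mm thick (x), 90 mm wide (y), 100 mm high (z); transparent green, the top 15 mm an orange edge strip. 130 g. Starts upright in a slot of the white rack, own x along rack x. Origin: centre of the bottom edge; z up. Either face may point either way.
- pane3: One of two to four identical glass panels (absent ones read None), 6 mm thick (x), 90 mm wide (y), 100 mm high (z); transparent green, the top 15 mm an orange edge strip. 130 g. Starts upright in a slot of the white rack, own x along rack x. Origin: centre of the bottom edge; z up. Either face may point either way.
- pane4: One of two to four identical glass panels (absent ones read None), 6 mm thick (x), 90 mm wide (y), 100 mm high (z); transparent green, the top 15 mm an orange edge strip. 130 g. Starts upright in a slot of the white rack, own x along rack x. Origin: centre of the bottom edge; z up. Either face may point either way.
- carrier: Carrier, fixed: aluminium base 200 x 130 x 10 mm with blue toothed side walls 55 mm high. Four empty slots across its y axis at carrier x = -67.5, -22.5, 22.5, 67.5 mm, 11 mm wide with 4 mm chamfered mouths, 96 mm between end walls (y). A panel fully down has its bottom edge at z = 10 mm. The bracket with the clamp screw is at its -x end. Origin: centre of the slotted part's underside; z up.
- clamp_head (a point): Centre of the top face of the clamp screw's dark knurled head (a cylinder 38 mm across, 28 mm tall, from 70 to 98 mm above the bench, axis vertical), at carrier x = -150 mm, y = 0. A brass cap with a white index line is 4 mm higher. The head does not rise or sink as it turns. Bracket top at 56 mm. Axes as the carrier's.
- clamp_screw (a joint): Clamp screw angle in rad: grows as it turns clockwise seen from above; starts at 0 to 1.2; seats on a hard stop at 5.6. Light friction (0.06 N m) holds it where it is left; at the stop resistance rises sharply. A small red shoe under the bracket goes down as it turns.
- drive: White housing, fixed, 120 (x) x 110 (y) x 60 mm, with a brass collar (40 mm across, top at 66 mm) and an upright steel shaft that does not turn: T-shaped from above, ribs 6 mm thick to +x, +y and -y (none to -x), each 14 mm from axis to end, full up to 94 mm, then roof-shaped to 97 mm. A red stripe on the top runs to +x. Origin: on the shaft's axis at the underside; z up.
- shaft_seat (a point): Point on the shaft's axis at the top face of the brass collar, 66 mm above the bench; axes as the drive's. The lever's origin belongs here, lever x along drive x.
- lever: Loose lever, about 250 g, flat on the bench right way up: steel hub 44 x 44 x 30 mm high, T-shaped through bore with slots 8 mm wide to own +x, +y, -y, 16 mm from axis to end (fits the shaft one way). Red arm, 20 mm wide, z 6 to 18 mm, along +x to 126 mm; black knob 22 mm across at x = 115 mm, up to z = 48 mm. Grip the hub's sides at y = -22, +22 mm. Origin: bore centre at the underside; z up.
- bottle1: Amber glass bottle with a white cap, 56 mm across, 110 mm high, standing. Bystander. Origin: centre of the underside.
- bottle2: Amber glass bottle with a white cap, 56 mm across, 110 mm high, standing. Bystander. Origin: centre of the underside.
- beaker: White open beaker, 70 mm across, 80 mm high, standing. Bystander. Origin: centre of the underside.
Mind the look-alikes: they are no part of the job. What is shaped like the pane3 but purple is not meant.

How it is judged:
On the way, in this order (a step that is already met when the one before it is completed fails the run):
1. every panel stands fully down in a slot of the carrier, let go (z of pane1 in the frame of carrier between 0.006 and 0.014 m and y of pane1 in the frame of carrier between -0.006 and 0.006 m and angle between each of pane1, pane2, pane3, pane4's own z axis and vertical below 0.09 rad and angle between the x axis of each of pane1, pane2, pane3, pane4 and the x axis of carrier, either way round below 0.12 rad and (x of pane1 in the frame of carrier between -0.0725 and -0.0625 m or x of pane1 in the frame of carrier between -0.0275 and -0.0175 m or x of pane1 in the frame of carrier between 0.0175 and 0.0275 m or x of pane1 in the frame of carrier between 0.0625 and 0.0725 m) and contact force between the fingers and pane1 below 0.3 N and z of pane2 in the frame of carrier between 0.006 and 0.014 m and y of pane2 in the frame of carrier between -0.006 and 0.006 m and (x of pane2 in the frame of carrier between -0.0725 and -0.0625 m or x of pane2 in the frame of carrier between -0.0275 and -0.0175 m or x of pane2 in the frame of carrier between 0.0175 and 0.0275 m or x of pane2 in the frame of carrier between 0.0625 and 0.0725 m) and contact force between the fingers and pane2 below 0.3 N and z of pane3 in the frame of carrier between 0.006 and 0.014 m and y of pane3 in the frame of carrier between -0.006 and 0.006 m and (x of pane3 in the frame of carrier between -0.0725 and -0.0625 m or x of pane3 in the frame of carrier between -0.0275 and -0.0175 m or x of pane3 in the frame of carrier between 0.0175 and 0.0275 m or x of pane3 in the frame of carrier between 0.0625 and 0.0725 m) and contact force between the fingers and pane3 below 0.3 N and z of pane4 in the frame of carrier between 0.006 and 0.014 m and y of pane4 in the frame of carrier between -0.006 and 0.006 m and (x of pane4 in the frame of carrier between -0.0725 and -0.0625 m or x of pane4 in the frame of carrier between -0.0275 and -0.0175 m or x of pane4 in the frame of carrier between 0.0175 and 0.0275 m or x of pane4 in the frame of carrier between 0.0625 and 0.0725 m) and contact force between the fingers and pane4 below 0.3 N), for 0.2 s.
2. then the clamp screw is seated (value of joint clamp_screw above 5.45 rad), for 0.2 s.
3. then the lever is fully home on the shaft (horizontal distance between lever and shaft_seat below 0.003 m and z of lever in the frame of shaft_seat between -0.003 and 0.003 m and angle between the x axis of lever and the x axis of drive, either way round below 0.1 rad and angle between lever's own z axis and vertical below 0.06 rad), for 0.2 s.
At the end, for the whole second after the job is handed in: Every panel upright (0.09 rad) within 5 mm of the middle of a carrier slot and 4 mm of its base; clamp screw at 5.45 rad or more; lever hub within 3 mm of the collar top and of the shaft axis, arm within 0.1 rad of the red stripe; all released and at rest (all of step 1 and all of step 3 and value of joint clamp_screw above 5.45 rad and linear speed of each of lever, pane1, pane2, pane3, pane4 below 0.02 m/s); the robot touches nothing.
It fails at once if a panel falls over (tilted past 0.6 rad) (angle between any of pane1, pane2, pane3, pane4's own z axis and vertical above 0.6 rad).
It fails at once if a panel is dropped or rammed into the carrier (over 60 N) (contact force between any of pane1, pane2, pane3, pane4 and carrier above 60 N).
It fails at once if a bystander is moved more than 30 mm or knocked over (distance of any of bottle1, bottle2, beaker from where it was at the start of the episode above 0.03 m or angle between any of bottle1, bottle2, beaker's own z axis and vertical above 0.5 rad).
Of pane1, pane2, pane3, pane4 only 2 to 4 are there at a start; the rules pass over those that are not, and their reading is None.
At some moment in a run one of lever may be knocked a few centimetres aside while the robot is not near it.
It also fails if it takes over 210 s, if anything falls off the work surface, if the arm or the gripper's body presses on something with over 40 N, if the wrist force passes 120 N, or if a joint passes its speed limit or range.

ROBOT

A 6-joint arm with a two-finger parallel gripper is mounted at the origin on the work surface. World frame = base frame: x ahead of the robot, y to its left, z up, the work surface at z = 0. Lengths are in m, angles in rad, forces in N, time in s.
With the tool pointing down it reaches from about 0.375 to 0.975 m from the base axis. Payload 3.8 kg.
Tool frame: the origin (TCP) lies midway between the tips of the shut fingers; the grasp point (between the pads) lies 19 mm behind it; z points along the fingers, y is the line along which they close (so a half turn about z gives the same grasp; the last joint's range is limited). The gripper opens to 85 mm and grips with 20 to 120 N. Pads are 22 mm wide; open, the fingers measure 114 mm over their backs; the gripper's body (76 mm by 85 mm) begins 54 mm behind the grasp point. The pads swing forward as they close: fully open they stand 13 mm farther back than shut.
Start: joints at [-1.24, 0.264, 1.604, -0, 1.274, -0.037], TCP at [0.243, -0.63, 0.231] pointing down, gripper open.
Joint ranges: [-2.63, 2.63], [-0.94, 2.18], [0.31, 2.57], [-1.31, 4.45], [0, 2.66], [-2.55, 2.55]. Speed limits (rad/s): [2.57, 2.57, 3.14, 3.14, 3.14, 3.14].

INTERFACE

Orientations are given as a rotation vector (axis times angle).
In Python, from workcell import bot gives the robot as it stands.
- The arm moves only by the tool jog_arm, never from a script. Its argument "motion" is a list of rows, each a list of 5 numbers: the opening, from -1 (shut) to 1 (fully open), then the shift along the tool's x, y, z in mm, then the turn about the tool's z in degrees. In form: [[claw, x, y, z, twist], ...]. A call has 1 to 10 rows; each row shifts and turns the commanded pose from where the row before left it, along the tool's axes as they then stand; what a row does not reach is not made up. A row lasts 1/12 s, in which the tool goes at most 41.7 mm and 7.16 degrees, less where a joint would pass 70% of its speed; a pose out of reach is approached as far as the arm can. A call with a gripper value outside its range is refused whole. The fingers move at their own pace and stop on an object; "force" is the grip in N (left out, the last holds). Time passes only in rows, so rows that do not move let the fingers close. It gives the time, the measured TCP pose, the force, the opening and the grip force at its end, in the units of the state.
- bot.read_state(): the state, without advancing time (a new reading comes with each control period).
- bot.read_camera(name): name is "scene" or "top"; returns (picture, depth): 420x560x3 uint8, red, green, blue; 420x560 float32, m along the optical axis (not along the pixel's ray), 0 where there is no reading.
- bot.get_calibration(name): a dict with "vfov" (degrees; the focal length in pixels is half the picture's height over the tangent of half this angle, whatever the lens; pixels are square), "cx", "cy" (the principal point, pixels), "dist" ([k1, k2, p1, p2, k3] as OpenCV has them; the pictures are not rectified), "rvec" (rotation vector, rad) and "tvec" (3), from world to camera coordinates, as OpenCV has them. Camera axes: x right, y down, z forward; pixel columns grow to the right and rows downward; lengths in m; the calibration is good to about 2 mm. A picture is of the moment at which its call begins. get_calibration takes no time and is no camera call.
- bot.finish_job(): hands the job in; it is judged then, once.
The state is a dict: "time": time; "q": joint angles; "joint_vel": joint speeds; "joint_torque": joint torques, N m; "tool_pos": TCP position; "tcp_rot": TCP orientation; "wrist_force": force on the tool from outside, world axes, zero at the start; "torque": the same for the moment, N m; "width": opening from 0.0 (shut) to 1.0 (fully open); "grip_force": force on a finger pad.
Only numpy, scipy, OpenCV 4.12 (cv2) and the standard library are available. Lean on these libraries where they do the work, as an engineer would, in place of code of your own. Each camera call takes 0.05 s, during which the arm holds its last target. There are 200 camera calls.

## Working session

There is one attempt and no reset: what is moved stays moved. The work goes in short steps, Python scripts to look and compute and a tool call to move; the robot and the scene stay as the last step left them, time stands still between calls to the robot, and variables do not carry over. Pictures are saved under pics/ and viewed, at most 14 in all, crops included, and the job is handed in when it is done.

Besides the shell and the picture viewer there is one more tool, called as a command line: name --pt "numbers of a row" for each row, then --argument value for the rest. jog_arm: Moves the arm, as the interface text tells. Its arguments: {"type":"object","properties":{"motion":{"type":"array"},"force":{"type":"number"}},"required":["motion"]}

```bash
ls; mkdir -p pics
cat > h.py <<'E'
import numpy as np, cv2
from workcell import bot
def cal(n):
    c=bot.get_calibration(n); f=210/np.tan(np.radians(c["vfov"])/2)
    K=np.array([[f,0,c["cx"]],[0,f,c["cy"]],[0,0,1]]); R=cv2.Rodrigues(np.array(c["rvec"],float))[0]
    return K,np.array(c["dist"],float),R,np.array(c["tvec"],float).ravel()
def rays(n,uv):
    K,d,R,t=cal(n); p=cv2.undistortPoints(np.array(uv,float).reshape(-1,1,2),K,d).reshape(-1,2)
    return -R.T@t, np.c_[p,np.ones(len(p))]@R   # origin, dirs (unit optical depth)
def onplane(n,uv,z):
    o,d=rays(n,uv); return o+d*((z-o[2])/d[:,2])[:,None]
def cloud(n,depth):
    v,u=np.mgrid[:420,:560]; o,d=rays(n,np.c_[u.ravel(),v.ravel()])
    return (o+d*depth.reshape(-1,1)).reshape(420,560,3)
def proj(n,P):
    K,d,R,t=cal(n); return cv2.projectPoints(np.array(P,float).reshape(-1,1,3),R,t,K,d)[0].reshape(-1,2)
def save(n,img,box=None,s=1):
    if box: img=img[box[1]:box[3],box[0]:box[2]]
    cv2.imwrite("pics/"+n,cv2.resize(img[...,::-1],None,fx=s,fy=s,interpolation=cv2.INTER_CUBIC))
E
python3 - <<'E'
from h import *
for n in("scene","top"):
    im,d=bot.read_camera(n); save(n+"0.png",im,s=1.4); np.savez(n+"0.npz",im=im,d=d)
    K,di,R,t=cal(n); print(n,K[0,0],di,-R.T@t,R[2])
s=bot.read_state(); print({k:np.round(v,3) for k,v in s.items()})
E
```

```text
pics
scene 441.9211104500939 [-0.01264381  0.          0.          0.          0.        ] [0.82734016 0.59615654 0.98614107] [-0.29189676 -0.517524   -0.80434146]
top 402.98432507824117 [-0.00391407  0.          0.          0.          0.        ] [0.42535072 0.02368413 1.21882426] [ 0.08185768  0.0139409  -0.99654652]
{'time': np.float64(0.1), 'q': array([-1.24 ,  0.265,  1.605, -0.   ,  1.274, -0.037]), 'joint_vel': array([ 0.001, -0.002, -0.004,  0.   ,  0.001, -0.001]), 'joint_torque': array([-0.0000e+00, -5.1671e+01, -3.6859e+01, -0.0000e+00,  6.0000e-03,
       -0.0000e+00]), 'tool_pos': array([ 0.242, -0.629,  0.23 ]), 'tcp_rot': array([-3.087, -0.574,  0.   ]), 'wrist_force': array([0.635, 0.276, 0.099]), 'torque': array([-0.038,  0.018,  0.039]), 'grip_force': np.float64(0.0), 'width': np.float64(0.999)}
```

View pics/top0.png

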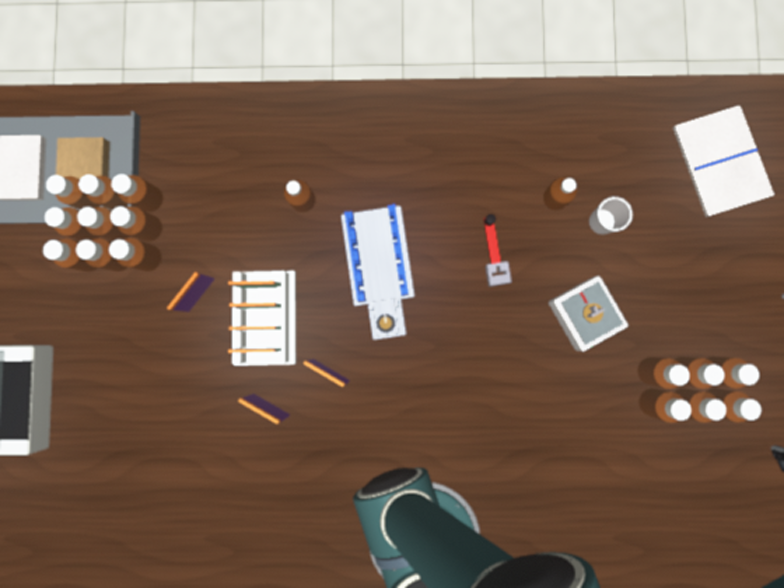

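View pics/scene0.png

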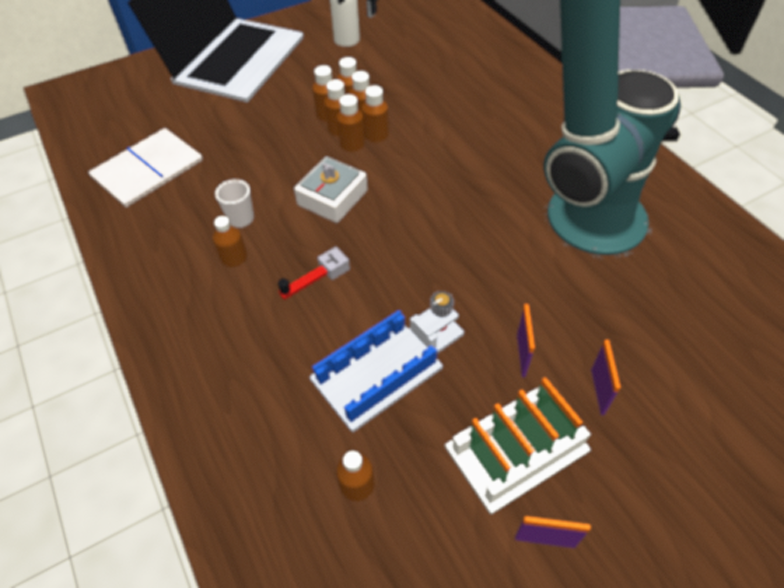

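The top view (shown at 1.4×) has the rack at about (262,317) with four green panels and the carrier at (378,255) with its clamp at (385,322). The lever is at (497,250), the drive at (590,313), and the purple decoys at (190,290), (262,410) and (325,373). The scene view agrees with this.

```bash
cat >> h.py <<'E'
def comps(mask,amin):
    n,l,s,c=cv2.connectedComponentsWithStats(mask.astype(np.uint8)); return [l==i for i in range(1,n) if s[i,4]>=amin]
def masks(im):
    h=cv2.cvtColor(im,cv2.COLOR_RGB2HSV).astype(int); H,S,V=h[...,0],h[...,1],h[...,2]
    return dict(orange=(H>8)&(H<20)&(S>150)&(V>170),blue=(H>105)&(H<125)&(S>150)&(V>80),
      red=((H<5)|(H>174))&(S>170)&(V>130),brass=(H>12)&(H<28)&(S>70)&(S<190)&(V>130))
def rect(P):
    (c,wh,a)=cv2.minAreaRect((P[:,:2]*1000).astype(np.float32)); b=cv2.boxPoints((c,wh,a))
    e=b[1]-b[0]; f=b[2]-b[1]; e=e if np.hypot(*e)>np.hypot(*f) else f
    return np.round(c,1),np.round(wh,1),round(np.degrees(np.arctan2(e[1],e[0]))%180,1)
E
python3 - <<'E'
from h import *
for n in("scene","top"):
    z=np.load(n+"0.npz"); im,d=z["im"],z["d"]; C=cloud(n,d); m=masks(im)
    for k in m:
        for c in comps(m[k],12):
            v,u=np.nonzero(c)
            P=C[c&(d>0)]; 
            if len(P)<8 or abs(np.median(P[:,2]))>.3: continue
            print(n,k,len(P),"px",(int(u.mean()),int(v.mean())),"z",np.round(np.percentile(P[:,2],[5,50,95]),3),*rect(P))
E
```

```text
scene orange 16 px (317, 212) z [0.099 0.101 0.104] [446.6  78.1] [16.3  7.7] 60.4
scene orange 131 px (377, 232) z [-0.001  0.098  0.102] [324.5 176.4] [155.4  31.5] 58.3
scene orange 145 px (437, 259) z [-0.002  0.098  0.102] [245.8 307.7] [153.8  47. ] 59.3
scene orange 172 px (401, 286) z [-0.     0.109  0.112] [370.2 323.2] [ 63.8 121.5] 90.7
scene orange 162 px (384, 295) z [0.023 0.109 0.111] [422.4 317.6] [135.3  52.9] 82.9
scene orange 130 px (366, 305) z [0.101 0.108 0.111] [481.4 314.1] [134.3  34.3] 68.8
scene orange 116 px (349, 316) z [0.102 0.108 0.112] [528.3 318.8] [132.6  25.5] 74.0
scene orange 234 px (397, 373) z [-0.002  0.098  0.101] [498.4 476.9] [ 41.3 114.4] 141.9
scene blue 506 px (92, 18) z [-0.327 -0.201 -0.098] [  621.2 -1767.7] [ 56.8 322.5] 90.3
scene blue 397 px (183, 4) z [-0.263 -0.24  -0.199] [  135.5 -1624.5] [295.6  40.6] 0.9
scene blue 814 px (255, 246) z [0.023 0.048 0.056] [605.2  51.5] [189.7  19.2] 7.7
scene blue 703 px (278, 273) z [0.023 0.047 0.056] [593.1 143.3] [188.8  16. ] 8.2
scene red 235 px (217, 200) z [0.008 0.017 0.021] [ 631.  -
[... 1777 characters left out ...]
2] [520.5 503.3] [ 48.  113.7] 142.1
top brass 97 px (178, 201) z [0.088 0.107 0.111] [533.6 356.5] [124.  15.] 82.9
top brass 85 px (179, 217) z [0.01  0.108 0.112] [490.7 354.9] [126.6  12.3] 85.6
top brass 101 px (422, 223) z [0.061 0.066 0.071] [ 467.6 -349.4] [38.2 37.3] 86.6
top brass 59 px (275, 230) z [0.096 0.1   0.103] [450.3  72.4] [19.6 22.3] 90.3
top brass 78 px (177, 233) z [-0.003  0.109  0.113] [443.  355.3] [128.5   6.8] 88.7
top brass 80 px (177, 249) z [0.002 0.107 0.111] [395.9 354.7] [  9.6 126.7] 90.9
top brass 127 px (230, 266) z [-0.003  0.097  0.102] [348.6 206.4] [106.2  23.2] 60.0
top brass 133 px (184, 293) z [-0.003  0.096  0.102] [272.9 339.8] [112.2  35. ] 61.0
```

Run:
```python
from h import *
for n in("scene","top"):
    z=np.load(n+"0.npz"); im,d=z["im"],z["d"]; C=cloud(n,d); X,Y,Z=[C[...,i] for i in range(3)]
    h=cv2.cvtColor(im,cv2.COLOR_RGB2HSV).astype(int); 
    def sel(name,m,amin=15):
        for c in comps(m&(d>0),amin): print(n,name,c.sum(),*rect(C[c]),"med",np.round(np.median(C[c],0)*1000,1))
    org=(h[...,0]>5)&(h[...,0]<24)&(h[...,1]>110)&(h[...,2]>120)
    sel("pane",org&(Z>.104)&(Z<.116)&(Y>.25)&(Y<.43)&(X>.35)&(X<.6),20)
    bl=(h[...,0]>105)&(h[...,0]<125)&(h[...,1]>120)
    sel("wall",bl&(abs(Z-.055)<.004)&(X<.75)&(X>.4)&(abs(Y)<.3))
    sel("screw",(abs(Z-.100)<.0045)&(X>.42)&(X<.48)&(Y>.04)&(Y<.11))
    sel("bracket",(abs(Z-.056)<.003)&(X>.38)&(X<.52)&(Y>.02)&(Y<.12)&~bl,40)
    sel("drive",(abs(Z-.060)<.004)&(X>.35)&(X<.6)&(Y<-.2)&(Y>-.48),60)
    sel("stripe",((h[...,0]<6)|(h[...,0]>172))&(h[...,1]>130)&(Z>.05)&(Y<-.25)&(Y>-.48)&(X>.4)&(X<.6),6)
    sel("hub",(abs(Z-.030)<.004)&(X>.45)&(X<.62)&(Y<-.08)&(Y>-.25),40)
    sel("arm",((h[...,0]<6)|(h[...,0]>172))&(h[...,1]>150)&(abs(Z-.018)<.003)&(Y<-.08)&(Y>-.25),30)
    sel("knob",(abs(Z-.048)<.005)&(X>.5)&(X<.8)&(Y<-.08)&(Y>-.25),6)
    sel("rack",(abs(Z-.055)<.004)&(h[...,1]<60)&(X>.3)&(X<.65)&(Y>.2)&(Y<.48),40)
    sel("tall",(Z>.07)&(Z<.125)&(h[...,1]<60)&(Y>-.5)&(Y<.4)&(X>.5),20)
```

```text
scene pane 146 [397.9 339.1] [ 8. 91.] 90.6 med [398.8 342.8 109. ]
scene pane 143 [443.2 338.3] [89.8  7.9] 89.8 med [443.9 342.  109. ]
scene pane 143 [489.9 339. ] [ 7.7 90.7] 90.6 med [490.2 341.6 108.8]
scene pane 107 [533.3 341.6] [ 6.6 89.1] 90.2 med [534.2 338.9 108.8]
scene wall 268 [606.1  50. ] [187.9  17.2] 8.0 med [607.   48.   53.7]
scene wall 269 [593.7 143.6] [187.6  14.8] 8.1 med [598.9 146.1  53.9]
scene screw 143 [450.4  76.7] [36.1 36.7] 176.5 med [452.2  77.2  98.7]
scene bracket 252 [463.9  78.7] [71.1 45.3] 5.3 med [475.2  85.4  55.6]
scene drive 547 [ 467.5 -345.7] [101.7  92.4] 27.9 med [ 473.  -337.8   59.6]
scene hub 171 [ 555.6 -161.9] [44.5 47.2] 98.6 med [ 553.1 -161.3   29.2]
scene arm 149 [ 623.3 -151.4] [91.2 23. ] 8.3 med [ 617.4 -151.7   17.8]
scene knob 44 [ 668.8 -144.5] [21.6 19.1] 27.1 med [ 668.6 -142.5   47.2]
scene rack 46 [403.9 293.5] [24.3 15.4] 0.6 med [407.  291.9  54.2]
scene rack 59 [452.9 294.7] [25.1 16.2] 0.5 med [453.9 293.9  54.3]
scene rack 66 [498.9 294.6] [18.8 22.8] 173.9 med [499.8 294.6  54.1]
scene rack 88 [545.  294.9] [16
[... 1283 characters left out ...]
 29.3]
top arm 125 [ 621.1 -154.8] [80.9 19.3] 8.6 med [ 619.8 -156.1   17.4]
top knob 40 [ 668.8 -147.2] [18.4 19.1] 178.1 med [ 668.3 -147.    47.4]
top rack 291 [466.6 301.3] [185.8  37.3] 0.8 med [471.8 291.3  53.9]
top rack 62 [513.2 384.2] [35.3 15.7] 0.7 med [510.5 384.9  53.9]
top rack 67 [468.2 383.8] [38.2 15.8] 1.5 med [466.7 384.5  54.2]
top rack 68 [419.1 383. ] [16.3 37.5] 179.8 med [419.1 381.6  54.3]
top rack 41 [381.7 382. ] [16.1 20.2] 179.6 med [383.1 383.2  54. ]
top tall 86 [ 725.8 -298.3] [28.  35.2] 126.7 med [ 721.6 -294.3  109. ]
top tall 86 [728.7 258.9] [35.8 29.3] 38.9 med [723.6 255.9 107.5]
top tall 153 [ 669.1 -394.9] [67.8 68.3] 93.7 med [ 672.9 -401.6   78.1]
```

jog_arm --pt "0.0 0 0 0 -6.95" --pt "0.0 0 0 0 -6.95" --pt "0.0 0 0 0 -6.95" --pt "0.0 0 0 0 -6.95" --pt "0.0 0 0 0 -6.95" --pt "0.0 0 0 0 -6.95" --pt "0.0 0 0 0 -6.95" --pt "0.0 0 0 0 -6.95" --pt "0.0 0 0 0 -6.95" --pt "0.0 0 0 0 -6.95" --force 40

```text
time: 0.93
tool_pos: [0.2426, -0.6294, 0.2305]
tcp_rot: [-2.203, -2.238, -0.001]
wrist_force: [0.7, 0.3, 0.4]
width: 0.502
grip_force: 0.0
```

jog_arm --pt "-0.1 34 10.5 0 0" --pt "-0.1 34 10.5 0 0" --pt "-0.1 34 10.5 0 0" --pt "-0.1 34 10.5 0 0" --pt "-0.1 34 10.5 0 0" --pt "-0.1 34 10.5 0 0" --pt "-0.1 34 10.5 0 0" --pt "-0.1 34 10.5 0 0" --pt "-0.1 34 10.5 0 0" --pt "-0.1 34 10.5 0 0"

```text
time: 1.77
tool_pos: [0.3441, -0.2869, 0.2308]
tcp_rot: [-2.211, -2.232, -0.0]
wrist_force: [0.7, 0.1, -0.5]
width: 0.452
grip_force: 0.0
```

jog_arm --pt "-0.1 34 10.5 0 0" --pt "-0.1 34 10.5 0 0" --pt "-0.1 34 10.5 0 0" --pt "-0.1 34 10.5 0 0" --pt "-0.1 34 10.5 0 0" --pt "-0.1 34 10.5 0 0" --pt "-0.1 34 10.5 0 0" --pt "-0.1 34 10.5 0 0" --pt "-0.1 34 10.5 0 0" --pt "-0.1 0 0 0 0"

```text
time: 2.6
tool_pos: [0.4365, 0.0233, 0.2312]
tcp_rot: [-2.203, -2.237, -0.004]
wrist_force: [-0.3, 0.5, 0.9]
width: 0.452
grip_force: 0.0
```

jog_arm --pt "-0.1 34.9 11.3 0 0" --pt "-0.1 34.9 11.3 0 0" --pt "-0.1 34.9 11.3 0 0" --pt "-0.1 34.9 11.3 0 0" --pt "-0.1 34.9 11.3 0 0" --pt "-0.1 34.9 11.3 0 0" --pt "-0.1 34.9 11.3 0 0" --pt "-0.1 34.9 11.3 0 0" --pt "-0.1 34.9 11.3 0 0" --pt "-0.1 0 0 0 0"

```text
time: 3.43
tool_pos: [0.5354, 0.3381, 0.2301]
tcp_rot: [-2.206, -2.235, -0.003]
wrist_force: [0.0, 0.2, 0.9]
width: 0.45
grip_force: 0.0
```

jog_arm --pt "-0.1 0 0 25 0" --pt "-0.1 0 0 25 0" --pt "-0.1 0 0 20 0" --pt "-0.1 0 0 0 0" --pt "-0.1 0 0 0 0" --pt "-0.1 0 0 0 0"

```text
time: 3.93
tool_pos: [0.535, 0.3328, 0.1623]
tcp_rot: [2.211, 2.232, 0.001]
wrist_force: [0.5, 0.7, 0.1]
width: 0.45
grip_force: 0.0
```

Run:
```python
from h import *
im,d=bot.read_camera("scene"); save("s1.png",im,(280,170,480,360),4)
im,d=bot.read_camera("top"); print(np.round(proj("top",[bot.read_state()["tool_pos"]]),1),bot.read_state()["tool_pos"])
```

```text
[[175.  198.4]] [0.53562496 0.33348539 0.1635466 ]
```

View pics/s1.png

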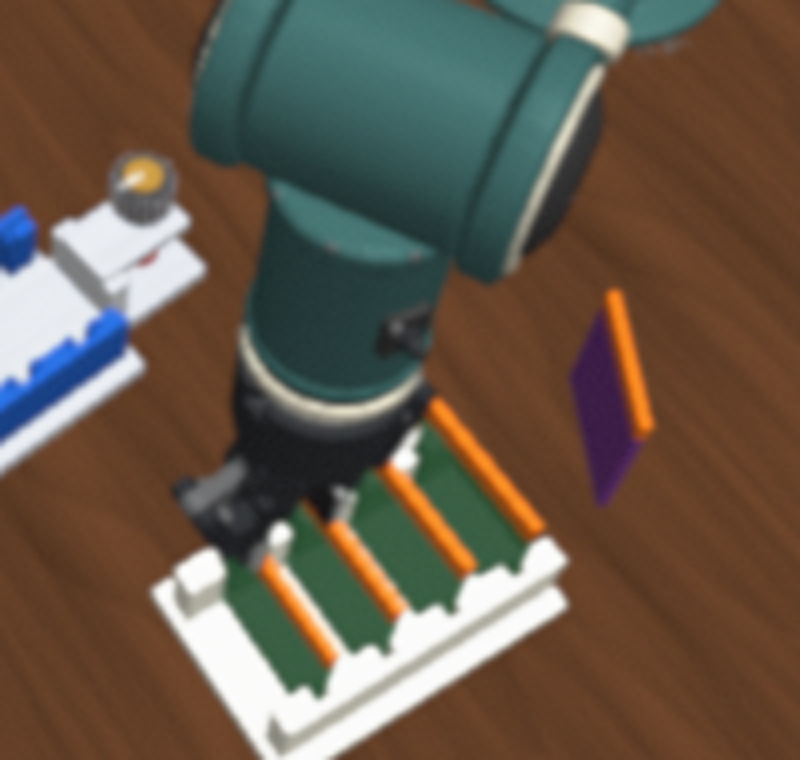

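The crop shows the fingers straddling the pane nearest the carrier (orange strip from about (265,560) to (335,660)). I'll correct by a few millimetres, descend, grip and lift.

jog_arm --pt "-0.1 5.5 -2 0 0" --pt "-0.1 0 0 0 0" --pt "-0.1 0 0 22 0" --pt "-0.1 0 0 22 0" --pt "-0.1 0 0 22 0" --pt "-0.1 0 0 22 0" --pt "-0.1 0 0 2 0" --pt "-0.1 0 0 0 0" --pt "-0.1 0 0 0 0" --pt "-0.1 0 0 0 0"

```text
time: 4.87
tool_pos: [0.5335, 0.3394, 0.0733]
tcp_rot: [2.209, 2.232, 0.005]
wrist_force: [-0.3, 0.6, 0.4]
width: 0.45
grip_force: 0.0
```

jog_arm --pt "-1 0 0 0 0" --pt "-1 0 0 0 0" --pt "-1 0 0 0 0" --pt "-1 0 0 0 0" --pt "-1 0 0 0 0" --pt "-1 0 0 0 0" --pt "-1 0 0 0 0" --pt "-1 0 0 0 0" --force 40

```text
time: 5.53
tool_pos: [0.5329, 0.3391, 0.0724]
tcp_rot: [2.21, 2.232, 0.003]
wrist_force: [-0.8, -0.9, 6.2]
width: 0.061
grip_force: 40.0
```

jog_arm --pt "-1 0 0 -10 0" --pt "-1 0 0 -20 0" --pt "-1 0 0 -25 0" --pt "-1 0 0 -25 0" --pt "-1 0 0 -25 0" --pt "-1 0 0 -25 0" --pt "-1 0 0 -20 0" --pt "-1 0 0 0 0"

```text
time: 6.2
tool_pos: [0.5346, 0.3401, 0.2271]
tcp_rot: [2.209, 2.231, 0.013]
wrist_force: [-0.2, -0.8, 0.1]
width: 0.065
grip_force: 40.2
```

jog_arm --pt "-1 -16 9 0 0" --pt "-1 -30 17 0 0" --pt "-1 -30 17 0 0" --pt "-1 -30 17 0 0" --pt "-1 -30 17 0 0" --pt "-1 -30 17 0 0" --pt "-1 -30 16 0 0" --pt "-1 -25 13.5 0 0" --pt "-1 -14.3 7.4 0 0" --pt "-1 0 0 0 -3.7"

```text
time: 7.03
tool_pos: [0.666, 0.1012, 0.2192]
tcp_rot: [-2.14, -2.299, 0.004]
wrist_force: [0.4, -0.3, -1.3]
width: 0.067
grip_force: 40.1
```

jog_arm --pt "-1 0 0 0 -3.7" --pt "-1 0 0 20 0" --pt "-1 0 0 20 0" --pt "-1 0 0 20 0" --pt "-1 0 0 0 0" --pt "-1 0 0 0 0" --pt "-1 0 0 0 0" --pt "-1 0 0 0 0"

```text
time: 7.7
tool_pos: [0.6664, 0.1051, 0.1629]
tcp_rot: [2.06, 2.37, 0.003]
wrist_force: [-0.1, -0.4, -1.0]
width: 0.063
grip_force: 40.1
```

```bash
cat >> h.py <<'E'
def paneslot(tag, view=False):
    s=bot.read_state(); p=s["tool_pos"]; r=s["tcp_rot"]; print("tcp",np.round(p*1000,1),"psi",round(np.degrees(2*np.arctan2(r[1],r[0]))%360,2))
    zt=p[2]+0.0375  # nominal height of pane top edge
    for n in("scene","top"):
        im,d=bot.read_camera(n); np.savez(f"{n}_{tag}.npz",im=im,d=d)
        C=cloud(n,d); X,Y,Z=[C[...,i] for i in range(3)]; h=cv2.cvtColor(im,cv2.COLOR_RGB2HSV).astype(int)
        o=(h[...,0]>5)&(h[...,0]<24)&(h[...,1]>110)&(h[...,2]>100)&(d>0)
        near=o&(abs(X-p[0])<.06)&(abs(Y-p[1])<.06)&(Z>zt-.03)&(Z<zt+.02)
        for c in comps(near,15): print(n,"pane",c.sum(),*rect(C[c]),"z",np.round(np.percentile(Z[c],[5,50,95])*1000,1))
        if view: save(f"{n}_{tag}.png",im,view,3)
E
python3 - <<'E'
from h import *
paneslot("p1")
im=np.load("scene_p1.npz")["im"]; save("p1s.png",im,(200,150,400,340),3.9)
E
```

```text
tcp [666.4 105.1 162.9] psi 97.99
scene pane 107 [664.5 128.5] [47.1 18. ] 81.0 z [182.6 198.5 202.6]
```

View pics/p1s.png

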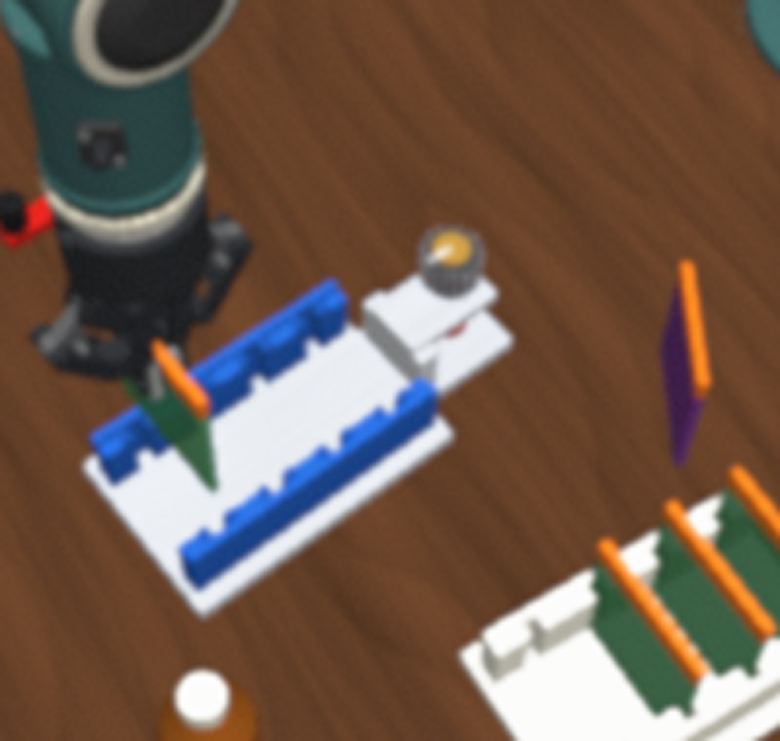

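The scene crop shows the pane upright over the slot at the far end (orange strip from about (155,345) to (205,410), bottom corner at (215,490)), lined up with the grooves. I'll lower it in steps and watch the force.

jog_arm --pt "-1 0 0 15 0" --pt "-1 0 0 15 0" --pt "-1 0 0 8 0" --pt "-1 0 0 3 0" --pt "-1 0 0 3 0" --pt "-1 0 0 3 0" --pt "-1 0 0 3 0" --pt "-1 0 0 3 0" --pt "-1 0 0 0 0"

```text
time: 8.55
tool_pos: [0.6653, 0.1047, 0.108]
tcp_rot: [-2.061, -2.37, 0.0]
wrist_force: [0.8, -0.2, -1.0]
width: 0.064
grip_force: 40.1
```

jog_arm --pt "-1 0 0 3 0" --pt "-1 0 0 3 0" --pt "-1 0 0 3 0" --pt "-1 0 0 3 0" --pt "-1 0 0 3 0" --pt "-1 0 0 0 0"

```text
time: 9.05
tool_pos: [0.6648, 0.1046, 0.0922]
tcp_rot: [-2.061, -2.37, 0.002]
wrist_force: [0.4, 0.5, -2.3]
width: 0.062
grip_force: 40.1
```

jog_arm --pt "-1 0 0 4 0" --pt "-1 0 0 4 0" --pt "-1 0 0 4 0" --pt "-1 0 0 3 0" --pt "-1 0 0 1 0" --pt "-1 0 0 1 0" --pt "-1 0 0 1 0" --pt "-1 0 0 1 0" --pt "-1 0 0 0 0"

```text
time: 9.8
tool_pos: [0.6655, 0.1047, 0.0742]
tcp_rot: [2.062, 2.371, -0.0]
wrist_force: [-0.8, 0.2, -0.8]
width: 0.069
grip_force: 40.1
```

Run:
```python
from h import *
s=bot.read_state(); print(s["tool_pos"],s["wrist_force"])
```

```text
[0.66547045 0.10472649 0.07420787] [-0.76003735  0.2461249  -0.78829572]
```

jog_arm --pt "-1 0 0 1 0" --pt "-1 0 0 1 0" --pt "-1 0 0 0.7 0" --pt "-1 0 0 0 0" --pt "-1 0 0 0 0"

```text
time: 10.22
tool_pos: [0.6659, 0.1047, 0.0725]
tcp_rot: [2.061, 2.37, 0.001]
wrist_force: [-0.9, -0.8, 4.5]
width: 0.068
grip_force: 40.9
```

jog_arm --pt "-1 0 0 0.5 0" --pt "-1 0 0 0.5 0" --pt "-1 0 0 0 0" --pt "-1 0 0 0 0"

```text
time: 10.55
tool_pos: [0.666, 0.1047, 0.0725]
tcp_rot: [2.061, 2.37, 0.001]
wrist_force: [-2.7, -0.9, 9.7]
width: 0.068
grip_force: 41.7
```

jog_arm --pt "-0.15 0 0 0 0" --pt "-0.15 0 0 0 0" --pt "-0.15 0 0 0 0" --pt "-0.15 0 0 0 0" --pt "-0.15 0 0 0 0" --pt "-0.15 0 0 -8 0" --pt "-0.15 0 0 -25 0" --pt "-0.15 0 0 -35 0" --pt "-0.15 0 0 -35 0" --pt "-0.15 0 0 -35 0"

```text
time: 11.38
tool_pos: [0.6651, 0.1047, 0.2101]
tcp_rot: [-2.061, -2.37, 0.001]
wrist_force: [1.3, 0.2, 0.5]
width: 0.428
grip_force: 0.0
```

jog_arm --pt "-0.15 0 0 -20 3.7" --pt "-0.15 0 0 0 3.7" --pt "-0.15 29.5 -21.9 0 0" --pt "-0.15 29.5 -21.9 0 0" --pt "-0.15 29.6 -21.9 0 0" --pt "-0.15 29.6 -21.9 0 0" --pt "-0.15 29.6 -21.9 0 0" --pt "-0.15 29.6 -21.9 0 0" --pt "-0.15 29.5 -21.9 0 0" --pt "-0.15 29.5 -21.9 0 0"

```text
time: 12.22
tool_pos: [0.4867, 0.3406, 0.2294]
tcp_rot: [2.21, 2.232, 0.001]
wrist_force: [0.7, -0.4, -0.3]
width: 0.426
grip_force: 0.0
```

jog_arm --pt "-0.15 0 0 30 0" --pt "-0.15 0 0 20 0" --pt "-0.15 0 0 0 0" --pt "-0.15 0 0 0 0" --pt "-0.15 0 0 0 0"

```text
time: 12.63
tool_pos: [0.4887, 0.3395, 0.18]
tcp_rot: [2.211, 2.232, 0.002]
wrist_force: [0.8, 0.9, -0.0]
width: 0.428
grip_force: 0.0
```

```bash
cat >> h.py <<'E'
def placed():
    s=bot.read_state(); p=s["tool_pos"]; r=s["tcp_rot"]; print("tcp",np.round(p*1000,1),"psi",round(np.degrees(2*np.arctan2(r[1],r[0]))%360,2))
    for n in("scene","top"):
        im,d=bot.read_camera(n); C=cloud(n,d); X,Y,Z=[C[...,i] for i in range(3)]; h=cv2.cvtColor(im,cv2.COLOR_RGB2HSV).astype(int)
        o=(h[...,0]>5)&(h[...,0]<24)&(h[...,1]>110)&(h[...,2]>100)&(d>0)&(Z>.104)&(Z<.125)&(X>.35)&(X<.72)&(Y>.02)&(Y<.43)
        for c in comps(o,20): print(n,"pane",c.sum(),*rect(C[c]),"z",np.round(np.percentile(Z[c],[5,50,95])*1000,1))
E
python3 -c "
from h import *
placed()"
```

```text
tcp [488.7 339.5 180. ] psi 90.55
scene pane 92 [666.8 107.9] [ 6.6 87.7] 96.2 z [105.3 109.5 112.5]
scene pane 117 [397.5 348.6] [ 9.5 71.6] 90.4 z [105.5 108.9 111.8]
scene pane 123 [442.6 348.5] [ 8.4 70.7] 90.8 z [105.  109.2 111.8]
scene pane 111 [489.2 347.1] [ 7.3 72.8] 90.7 z [104.8 109.1 111.2]
top pane 61 [664.6 104.2] [ 5.3 85. ] 98.2 z [105.  108.6 111.2]
top pane 53 [488.  328.3] [74.2  3.2] 89.5 z [105.2 108.7 112.1]
top pane 31 [442.3 327.7] [70.5  5.5] 89.2 z [106.1 108.7 112.1]
top pane 26 [397.3 333.5] [54.4  2.9] 89.8 z [105.4 108.7 111.8]
```

jog_arm --pt "-0.15 0 0 22 0" --pt "-0.15 0 0 25 0" --pt "-0.15 0 0 25 0" --pt "-0.15 0 0 25 0" --pt "-0.15 0 0 10.5 0" --pt "-0.15 0 0 0 0" --pt "-0.15 0 0 0 0" --pt "-1 0 0 0 0" --pt "-1 0 0 0 0" --pt "-1 0 0 0 0"

```text
time: 13.57
tool_pos: [0.4893, 0.3403, 0.0734]
tcp_rot: [2.21, 2.232, 0.006]
wrist_force: [-0.0, -0.1, 5.3]
width: 0.064
grip_force: 40.1
```

jog_arm --pt "-1 0 0 0 0" --pt "-1 0 0 0 0" --pt "-1 0 0 0 0" --pt "-1 0 0 0 0" --pt "-1 0 0 0 0"

```text
time: 13.98
tool_pos: [0.4894, 0.3403, 0.0734]
tcp_rot: [2.21, 2.232, 0.006]
wrist_force: [-0.1, -0.5, 6.6]
width: 0.065
grip_force: 40.1
```

jog_arm --pt "-1 0 0 -10 0" --pt "-1 0 0 -20 0" --pt "-1 0 0 -25 0" --pt "-1 0 0 -25 0" --pt "-1 0 0 -25 0" --pt "-1 0 0 -25 0" --pt "-1 0 0 -20 0" --pt "-1 0 0 0 0"

```text
time: 14.65
tool_pos: [0.4904, 0.341, 0.2274]
tcp_rot: [2.209, 2.231, 0.015]
wrist_force: [0.4, 0.9, -0.1]
width: 0.067
grip_force: 39.9
```

jog_arm --pt "-1 -16 9 0 0" --pt "-1 -31 17 0 0" --pt "-1 -31 17 0 0" --pt "-1 -31 17 0 0" --pt "-1 -31 17 0 0" --pt "-1 -31 17 0 0" --pt "-1 -30 16 0 0" --pt "-1 -25 13 0 0" --pt "-1 -16 7.5 0 0" --pt "-1 0 0 0 -3.7"

```text
time: 15.48
tool_pos: [0.6216, 0.0947, 0.2195]
tcp_rot: [2.14, 2.299, -0.004]
wrist_force: [-0.3, 1.1, -0.6]
width: 0.062
grip_force: 39.8
```

jog_arm --pt "-1 0 0 0 -3.7" --pt "-1 0 0 20 0" --pt "-1 0 0 20 0" --pt "-1 0 0 20 0" --pt "-1 0 0 0 0" --pt "-1 0 0 0 0" --pt "-1 0 0 0 0" --pt "-1 0 0 0 0"

```text
time: 16.15
tool_pos: [0.6218, 0.0988, 0.1626]
tcp_rot: [2.06, 2.369, 0.003]
wrist_force: [0.1, -0.6, -0.5]
width: 0.065
grip_force: 39.8
```

```bash
python3 -c "
from h import *
paneslot('p2')"
```

```text
tcp [621.8  98.8 162.6] psi 97.98
scene pane 92 [619.8 121.6] [41.4 17.4] 77.6 z [183.5 197.1 203.6]
```

Run:
```python
from h import *
for t,p in(("p1",[.6664,.1051,.1629]),("p2",[.6218,.0988,.1626])):
    z=np.load(f"scene_{t}.npz"); im=z["im"]; h=cv2.cvtColor(im,cv2.COLOR_RGB2HSV).astype(int)
    o=(h[...,0]>5)&(h[...,0]<24)&(h[...,1]>110)&(h[...,2]>100)
    v,u=np.nonzero(o); P=onplane("scene",np.c_[u,v],p[2]+.0375)-p
    # carrier-axis coords relative to TCP
    a=np.radians(8); y=-np.sin(a)*P[:,0]+np.cos(a)*P[:,1]; x=np.cos(a)*P[:,0]+np.sin(a)*P[:,1]
    k=(abs(x)<.012)&(abs(y)<.06); print(t,k.sum(),np.round(np.percentile(y[k],[0,95,98,100])*1e3,1),np.round(np.percentile(x[k],[5,50,95])*1e3,1))
```

```text
p1 109 [-0.9 50.4 52.5 54.6] [-3.4  2.1  7.6]
p2 95 [ 2.  46.7 49.2 51.1] [-3.3  2.8  8.4]
```

jog_arm --pt "-1 2.2 0 0 0" --pt "-1 0 0 15 0" --pt "-1 0 0 15 0" --pt "-1 0 0 8 0" --pt "-1 0 0 3 0" --pt "-1 0 0 3 0" --pt "-1 0 0 3 0" --pt "-1 0 0 3 0" --pt "-1 0 0 3 0" --pt "-1 0 0 0 0"

```text
time: 17.08
tool_pos: [0.6204, 0.1008, 0.1078]
tcp_rot: [-2.061, -2.37, 0.0]
wrist_force: [0.1, 0.8, -0.8]
width: 0.061
grip_force: 39.8
```

jog_arm --pt "-1 0 0 3 0" --pt "-1 0 0 3 0" --pt "-1 0 0 3 0" --pt "-1 0 0 3 0" --pt "-1 0 0 3 0" --pt "-1 0 0 0 0"

```text
time: 17.58
tool_pos: [0.6199, 0.1007, 0.0921]
tcp_rot: [-2.061, -2.37, 0.002]
wrist_force: [0.2, -0.8, -0.4]
width: 0.062
grip_force: 39.8
```

jog_arm --pt "-1 0 0 4 0" --pt "-1 0 0 4 0" --pt "-1 0 0 4 0" --pt "-1 0 0 3 0" --pt "-1 0 0 1 0" --pt "-1 0 0 1 0" --pt "-1 0 0 1 0" --pt "-1 0 0 1 0" --pt "-1 0 0 0 0"

```text
time: 18.33
tool_pos: [0.6205, 0.1008, 0.074]
tcp_rot: [2.062, 2.371, -0.0]
wrist_force: [0.4, 0.4, -1.3]
width: 0.061
grip_force: 39.8
```

jog_arm --pt "-1 0 0 1 0" --pt "-1 0 0 0.7 0" --pt "-1 0 0 0.5 0" --pt "-1 0 0 0 0" --pt "-1 0 0 0 0"

```text
time: 18.75
tool_pos: [0.621, 0.1009, 0.0734]
tcp_rot: [2.061, 2.37, 0.001]
wrist_force: [-1.9, -0.7, 5.5]
width: 0.064
grip_force: 40.9
```

jog_arm --pt "-1 0 0 0.5 0" --pt "-1 0 0 0.5 0" --pt "-1 0 0 0.3 0" --pt "-1 0 0 0 0" --pt "-1 0 0 0 0"

```text
time: 19.17
tool_pos: [0.6212, 0.1009, 0.0734]
tcp_rot: [2.061, 2.37, 0.002]
wrist_force: [-4.9, -0.9, 11.2]
width: 0.069
grip_force: 41.7
```

jog_arm --pt "-0.15 0 0 0 0" --pt "-0.15 0 0 0 0" --pt "-0.15 0 0 0 0" --pt "-0.15 0 0 0 0" --pt "-0.15 0 0 0 0" --pt "-0.15 0 0 -8 0" --pt "-0.15 0 0 -25 0" --pt "-0.15 0 0 -35 0" --pt "-0.15 0 0 -35 0" --pt "-0.15 0 0 -35 0"

```text
time: 20.0
tool_pos: [0.6201, 0.1008, 0.2101]
tcp_rot: [-2.061, -2.37, 0.001]
wrist_force: [0.9, -0.6, 1.4]
width: 0.424
grip_force: 0.0
```

jog_arm --pt "-0.15 0 0 -20 3.7" --pt "-0.15 0 0 0 3.7" --pt "-0.15 29.7 -22 0 0" --pt "-0.15 29.7 -22 0 0" --pt "-0.15 29.7 -22 0 0" --pt "-0.15 29.7 -22 0 0" --pt "-0.15 29.7 -22 0 0" --pt "-0.15 29.7 -22 0 0" --pt "-0.15 29.7 -22 0 0" --pt "-0.15 30 -22 0 0"

```text
time: 20.83
tool_pos: [0.4409, 0.3381, 0.2293]
tcp_rot: [2.21, 2.232, 0.001]
wrist_force: [0.4, 0.8, 0.8]
width: 0.425
grip_force: 0.0
```

jog_arm --pt "-0.15 0 0 30 0" --pt "-0.15 0 0 20 0" --pt "-0.15 0 0 0 0" --pt "-0.15 0 0 0 0" --pt "-0.15 0 0 0 0"

```text
time: 21.25
tool_pos: [0.4429, 0.3371, 0.1799]
tcp_rot: [2.211, 2.232, 0.002]
wrist_force: [0.4, 0.1, 1.1]
width: 0.427
grip_force: 0.0
```

```bash
python3 -c "
from h import *
placed()"
```

```text
tcp [442.9 337.1 179.9] psi 90.55
scene pane 90 [622.4 100.4] [ 7.  91.2] 96.7 z [105.1 108.9 111.9]
scene pane 90 [666.6 107.3] [ 6.8 90.4] 97.3 z [105.3 109.2 111.6]
scene pane 131 [398.  347.8] [ 8.2 73.9] 91.2 z [104.6 108.7 111.6]
scene pane 151 [443.1 338.6] [90.2  8. ] 89.9 z [105.1 108.9 111.6]
top pane 62 [664.9 104.2] [ 6.4 84.9] 99.0 z [105.1 109.2 112.9]
top pane 62 [621.1  96.3] [ 5.8 84.8] 97.4 z [104.5 108.4 112. ]
top pane 29 [443.8 326.3] [66.1  2.8] 89.5 z [106.3 108.5 111.7]
top pane 27 [397.2 326.1] [63.7  2.8] 89.6 z [106.5 108.5 111.3]
```

jog_arm --pt "-0.15 0 0 22 0" --pt "-0.15 0 0 25 0" --pt "-0.15 0 0 25 0" --pt "-0.15 0 0 25 0" --pt "-0.15 0 0 10.5 0" --pt "-0.15 0 0 0 0" --pt "-0.15 0 0 0 0" --pt "-1 0 0 0 0" --pt "-1 0 0 0 0" --pt "-1 0 0 0 0"

```text
time: 22.18
tool_pos: [0.4434, 0.338, 0.0733]
tcp_rot: [2.21, 2.232, 0.005]
wrist_force: [0.5, 0.6, 2.6]
width: 0.06
grip_force: 39.8
```

jog_arm --pt "-1 0 0 0 0" --pt "-1 0 0 0 0" --pt "-1 0 0 0 0" --pt "-1 0 0 0 0" --pt "-1 0 0 0 0"

```text
time: 22.6
tool_pos: [0.4435, 0.338, 0.0733]
tcp_rot: [2.21, 2.232, 0.006]
wrist_force: [-1.0, 0.5, 6.7]
width: 0.066
grip_force: 40.1
```

jog_arm --pt "-1 0 0 -10 0" --pt "-1 0 0 -20 0" --pt "-1 0 0 -25 0" --pt "-1 0 0 -25 0" --pt "-1 0 0 -25 0" --pt "-1 0 0 -25 0" --pt "-1 0 0 -20 0" --pt "-1 0 0 0 0"

```text
time: 23.27
tool_pos: [0.4446, 0.3387, 0.2272]
tcp_rot: [2.209, 2.231, 0.015]
wrist_force: [1.5, -0.0, -0.4]
width: 0.063
grip_force: 40.5
```

jog_arm --pt "-1 -16 9 0 0" --pt "-1 -31 17 0 0" --pt "-1 -31 17 0 0" --pt "-1 -31 17 0 0" --pt "-1 -31 17 0 0" --pt "-1 -31 17 0 0" --pt "-1 -31 17 0 0" --pt "-1 -26 13 0 0" --pt "-1 -17.7 7.8 0 0" --pt "-1 0 0 0 -3.7"

```text
time: 24.1
tool_pos: [0.5772, 0.0887, 0.2198]
tcp_rot: [2.14, 2.299, -0.003]
wrist_force: [0.3, 0.9, -2.5]
width: 0.067
grip_force: 40.4
```

jog_arm --pt "-1 0 0 0 -3.7" --pt "-1 0 0 20 0" --pt "-1 0 0 20 0" --pt "-1 0 0 20 0" --pt "-1 0 0 0 0" --pt "-1 0 0 0 0" --pt "-1 0 0 0 0" --pt "-1 0 0 0 0"

```text
time: 24.77
tool_pos: [0.5774, 0.0928, 0.1626]
tcp_rot: [2.06, 2.369, 0.003]
wrist_force: [0.3, 0.1, -0.3]
width: 0.063
grip_force: 40.3
```

```bash
cat >> h.py <<'E'
def endcheck(t):
    p=bot.read_state()["tool_pos"]; im,d=bot.read_camera("scene"); h=cv2.cvtColor(im,cv2.COLOR_RGB2HSV).astype(int); print(np.round(p*1e3,1))
    o=(h[...,0]>5)&(h[...,0]<24)&(h[...,1]>110)&(h[...,2]>100)
    v,u=np.nonzero(o); P=onplane("scene",np.c_[u,v],p[2]+.0375)-p
    a=np.radians(8); y=-np.sin(a)*P[:,0]+np.cos(a)*P[:,1]; x=np.cos(a)*P[:,0]+np.sin(a)*P[:,1]
    k=(abs(x)<.012)&(abs(y)<.06); print(t,k.sum(),np.round(np.percentile(y[k],[0,95,98,100])*1e3,1),np.round(np.percentile(x[k],[5,50,95])*1e3,1))
E
python3 -c "
from h import *
endcheck('p3')"
```

```text
[577.4  92.8 162.6]
p3 91 [ 3.6 50.7 52.3 55.3] [-2.6  3.6  8.9]
```

jog_arm --pt "-1 -1 0 0 0" --pt "-1 0 0 15 0" --pt "-1 0 0 15 0" --pt "-1 0 0 8 0" --pt "-1 0 0 3 0" --pt "-1 0 0 3 0" --pt "-1 0 0 3 0" --pt "-1 0 0 3 0" --pt "-1 0 0 3 0" --pt "-1 0 0 0 0"

```text
time: 25.65
tool_pos: [0.5764, 0.0916, 0.1078]
tcp_rot: [-2.061, -2.37, 0.0]
wrist_force: [-0.3, -0.6, -1.3]
width: 0.067
grip_force: 40.4
```

jog_arm --pt "-1 0 0 3 0" --pt "-1 0 0 3 0" --pt "-1 0 0 3 0" --pt "-1 0 0 3 0" --pt "-1 0 0 3 0" --pt "-1 0 0 0 0"

```text
time: 26.15
tool_pos: [0.5759, 0.0915, 0.0921]
tcp_rot: [-2.061, -2.37, 0.002]
wrist_force: [0.4, 0.8, -1.5]
width: 0.061
grip_force: 40.4
```

jog_arm --pt "-1 0 0 4 0" --pt "-1 0 0 4 0" --pt "-1 0 0 4 0" --pt "-1 0 0 3 0" --pt "-1 0 0 1 0" --pt "-1 0 0 1 0" --pt "-1 0 0 1 0" --pt "-1 0 0 1 0" --pt "-1 0 0 0 0"

```text
time: 26.9
tool_pos: [0.5765, 0.0916, 0.074]
tcp_rot: [-2.062, -2.37, 0.0]
wrist_force: [0.2, -0.3, -1.2]
width: 0.067
grip_force: 40.4
```

jog_arm --pt "-1 0 0 1 0" --pt "-1 0 0 0.7 0" --pt "-1 0 0 0.5 0" --pt "-1 0 0 0 0" --pt "-1 0 0 0 0"

```text
time: 27.32
tool_pos: [0.5771, 0.0917, 0.0733]
tcp_rot: [2.061, 2.37, 0.001]
wrist_force: [-1.5, -1.0, 4.8]
width: 0.063
grip_force: 41.5
```

jog_arm --pt "-1 0 0 0.5 0" --pt "-1 0 0 0.5 0" --pt "-1 0 0 0.3 0" --pt "-1 0 0 0 0" --pt "-1 0 0 0 0"

```text
time: 27.73
tool_pos: [0.5772, 0.0917, 0.0733]
tcp_rot: [2.061, 2.37, 0.001]
wrist_force: [-5.4, -0.4, 12.0]
width: 0.064
grip_force: 42.4
```

jog_arm --pt "-0.15 0 0 0 0" --pt "-0.15 0 0 0 0" --pt "-0.15 0 0 0 0" --pt "-0.15 0 0 0 0" --pt "-0.15 0 0 0 0" --pt "-0.15 0 0 -8 0" --pt "-0.15 0 0 -25 0" --pt "-0.15 0 0 -35 0" --pt "-0.15 0 0 -35 0" --pt "-0.15 0 0 -35 0"

```text
time: 28.57
tool_pos: [0.5761, 0.0916, 0.2101]
tcp_rot: [-2.061, -2.37, 0.001]
wrist_force: [0.7, 0.4, 0.6]
width: 0.422
grip_force: 0.0
```

jog_arm --pt "-0.15 0 0 -20 3.7" --pt "-0.15 0 0 0 3.7" --pt "-0.15 31 -22.1 0 0" --pt "-0.15 31 -22.1 0 0" --pt "-0.15 31 -22.1 0 0" --pt "-0.15 31 -22.1 0 0" --pt "-0.15 31 -22.1 0 0" --pt "-0.15 31 -22.1 0 0" --pt "-0.15 31 -22.2 0 0" --pt "-0.15 30.5 -22.2 0 0"

```text
time: 29.4
tool_pos: [0.3958, 0.3386, 0.2293]
tcp_rot: [2.21, 2.232, 0.001]
wrist_force: [0.3, -0.1, -0.2]
width: 0.428
grip_force: 0.0
```

jog_arm --pt "-0.15 0 0 30 0" --pt "-0.15 0 0 20 0" --pt "-0.15 0 0 0 0" --pt "-0.15 0 0 0 0" --pt "-0.15 0 0 0 0"

```text
time: 29.82
tool_pos: [0.3978, 0.3375, 0.1799]
tcp_rot: [2.211, 2.232, 0.002]
wrist_force: [-0.3, -0.2, 0.8]
width: 0.426
grip_force: 0.0
```

```bash
python3 -c "
from h import *
placed()"
```

```text
tcp [397.8 337.5 179.9] psi 90.54
scene pane 86 [577.6  92.8] [ 7.5 88.1] 98.8 z [105.1 108.7 111.8]
scene pane 90 [622.2 100. ] [ 6.6 89.3] 97.4 z [105.1 108.9 111.9]
scene pane 91 [665.9 107.3] [ 7.2 92.2] 98.3 z [105.8 108.8 111.4]
scene pane 152 [398.5 339.6] [ 8.7 90.3] 90.5 z [104.9 108.7 111.5]
top pane 59 [665.4 104.4] [ 5.8 85.2] 98.9 z [105.1 108.4 112.9]
top pane 57 [621.   96.3] [ 5.  84.7] 98.1 z [105.5 109.1 111.9]
top pane 58 [577.3  89.4] [ 5. 82.] 98.1 z [105.5 108.8 111.8]
top pane 27 [397.2 330.1] [58.   2.9] 89.6 z [106.  109.4 112.6]
```

jog_arm --pt "-0.15 0 0 22 0" --pt "-0.15 0 0 25 0" --pt "-0.15 0 0 25 0" --pt "-0.15 0 0 25 0" --pt "-0.15 0 0 10.5 0" --pt "-0.15 0 0 0 0" --pt "-0.15 0 0 0 0" --pt "-1 0 0 0 0" --pt "-1 0 0 0 0" --pt "-1 0 0 0 0"

```text
time: 30.75
tool_pos: [0.3983, 0.3384, 0.0732]
tcp_rot: [2.21, 2.232, 0.005]
wrist_force: [0.6, -0.2, 3.3]
width: 0.064
grip_force: 39.7
```

jog_arm --pt "-1 0 0 0 0" --pt "-1 0 0 0 0" --pt "-1 0 0 0 0" --pt "-1 0 0 0 0" --pt "-1 0 0 0 0"

```text
time: 31.17
tool_pos: [0.3984, 0.3384, 0.0732]
tcp_rot: [2.21, 2.232, 0.006]
wrist_force: [-0.0, -0.5, 6.1]
width: 0.065
grip_force: 40.1
```

jog_arm --pt "-1 0 0 -10 0" --pt "-1 0 0 -20 0" --pt "-1 0 0 -25 0" --pt "-1 0 0 -25 0" --pt "-1 0 0 -25 0" --pt "-1 0 0 -25 0" --pt "-1 0 0 -20 0" --pt "-1 0 0 0 0"

```text
time: 31.83
tool_pos: [0.3994, 0.3392, 0.2271]
tcp_rot: [2.209, 2.232, 0.015]
wrist_force: [0.7, 0.4, -0.6]
width: 0.067
grip_force: 40.2
```

jog_arm --pt "-1 -16 9 0 0" --pt "-1 -32 17 0 0" --pt "-1 -32 17 0 0" --pt "-1 -32 17 0 0" --pt "-1 -32 17 0 0" --pt "-1 -32 17 0 0" --pt "-1 -32 17 0 0" --pt "-1 -28 13.5 0 0" --pt "-1 -17.2 7.8 0 0" --pt "-1 0 0 0 -3.7"

```text
time: 32.67
tool_pos: [0.5327, 0.0817, 0.22]
tcp_rot: [2.14, 2.299, -0.003]
wrist_force: [0.1, 0.4, -1.5]
width: 0.066
grip_force: 40.1
```

jog_arm --pt "-1 0 0 0 -3.7" --pt "-1 0 0 20 0" --pt "-1 0 0 20 0" --pt "-1 0 0 20 0" --pt "-1 0 0 0 0" --pt "-1 0 0 0 0" --pt "-1 0 0 0 0" --pt "-1 0 0 0 0"

```text
time: 33.33
tool_pos: [0.5329, 0.0856, 0.1626]
tcp_rot: [2.06, 2.369, 0.003]
wrist_force: [0.2, -0.3, -0.6]
width: 0.066
grip_force: 40.0
```

```bash
python3 -c "
from h import *
endcheck('p4')"
```

```text
[532.9  85.6 162.6]
p4 132 [-58.3  50.7  52.   53.4] [-6.6  1.9 10.3]
```

jog_arm --pt "-1 0 0 0 0" --pt "-1 0 0 15 0" --pt "-1 0 0 15 0" --pt "-1 0 0 8 0" --pt "-1 0 0 3 0" --pt "-1 0 0 3 0" --pt "-1 0 0 3 0" --pt "-1 0 0 3 0" --pt "-1 0 0 3 0" --pt "-1 0 0 0 0"

```text
time: 34.22
tool_pos: [0.5317, 0.0854, 0.1078]
tcp_rot: [-2.061, -2.37, 0.001]
wrist_force: [0.2, -0.2, -0.4]
width: 0.062
grip_force: 40.1
```

jog_arm --pt "-1 0 0 3 0" --pt "-1 0 0 3 0" --pt "-1 0 0 3 0" --pt "-1 0 0 3 0" --pt "-1 0 0 3 0" --pt "-1 0 0 0 0"

```text
time: 34.72
tool_pos: [0.5313, 0.0854, 0.0922]
tcp_rot: [-2.061, -2.37, 0.002]
wrist_force: [0.1, 1.2, -1.6]
width: 0.065
grip_force: 40.1
```

jog_arm --pt "-1 0 0 4 0" --pt "-1 0 0 4 0" --pt "-1 0 0 4 0" --pt "-1 0 0 3 0" --pt "-1 0 0 1 0" --pt "-1 0 0 1 0" --pt "-1 0 0 1 0" --pt "-1 0 0 1 0" --pt "-1 0 0 0 0"

```text
time: 35.47
tool_pos: [0.5319, 0.0855, 0.074]
tcp_rot: [-2.062, -2.37, 0.0]
wrist_force: [0.7, 0.6, -1.1]
width: 0.062
grip_force: 40.1
```

jog_arm --pt "-1 0 0 1 0" --pt "-1 0 0 0.7 0" --pt "-1 0 0 0.5 0" --pt "-1 0 0 0 0" --pt "-1 0 0 0 0"

```text
time: 35.88
tool_pos: [0.5324, 0.0854, 0.0732]
tcp_rot: [2.061, 2.37, 0.001]
wrist_force: [-2.6, -0.8, 6.9]
width: 0.064
grip_force: 41.2
```

jog_arm --pt "-1 0 0 0.5 0" --pt "-1 0 0 0.5 0" --pt "-1 0 0 0.3 0" --pt "-1 0 0 0 0" --pt "-1 0 0 0 0"

```text
time: 36.3
tool_pos: [0.5326, 0.0854, 0.0732]
tcp_rot: [2.061, 2.37, 0.001]
wrist_force: [-4.3, -0.8, 13.3]
width: 0.063
grip_force: 42.2
```

jog_arm --pt "-0.15 0 0 0 0" --pt "-0.15 0 0 0 0" --pt "-0.15 0 0 0 0" --pt "-0.15 0 0 0 0" --pt "-0.15 0 0 0 0" --pt "-0.15 0 0 -8 0" --pt "-0.15 0 0 -25 0" --pt "-0.15 0 0 -35 0" --pt "-0.15 0 0 -35 0" --pt "-0.15 0 0 -35 0"

```text
time: 37.13
tool_pos: [0.5314, 0.0854, 0.2101]
tcp_rot: [-2.061, -2.37, 0.001]
wrist_force: [0.5, 0.7, -0.7]
width: 0.426
grip_force: 0.0
```

jog_arm --pt "0.4 1.3 -20.7 -5 0" --pt "0.4 0 -20.7 -5 0" --pt "0.4 0 -20.7 0 0" --pt "0.4 0 -20.7 0 0" --pt "0.4 0 0 0 -6.8" --pt "0.4 0 0 0 -6.8" --pt "0.4 0 0 0 -6.8" --pt "0.4 0 0 0 -6.8" --pt "0.4 0 0 0 -6.8" --pt "0.4 0 0 0 -6.8"

```text
time: 37.97
tool_pos: [0.4497, 0.0753, 0.2191]
tcp_rot: [1.097, 2.943, 0.0]
wrist_force: [1.2, 0.1, -1.1]
width: 0.703
grip_force: 0.0
```

jog_arm --pt "0.4 0 0 0 -6.8" --pt "0.4 0 0 0 -6.8" --pt "0.4 0 0 0 -6.8" --pt "0.4 0 0 0 -6.8" --pt "0.4 0 0 0 -6.8" --pt "0.4 0 0 0 -6.8" --pt "0.4 0 0 0 -6.8" --pt "0.4 0 0 0 -6.8" --pt "0.4 0 0 0 -6.8" --pt "0.4 0 0 0 -6.8"

```text
time: 38.8
tool_pos: [0.4497, 0.0753, 0.2191]
tcp_rot: [-0.736, 3.054, -0.0]
wrist_force: [-0.4, -0.6, -0.1]
width: 0.701
grip_force: 0.0
```

jog_arm --pt "0.4 0 0 0 -6.8" --pt "0.4 0 0 0 -6.8" --pt "0.4 0 0 0 -6.8" --pt "0.4 0 0 0 -6.8" --pt "0.4 0 0 0 0" --pt "0.4 0 0 0 0" --pt "0.4 0 0 0 0"

```text
time: 39.38
tool_pos: [0.4497, 0.0753, 0.2188]
tcp_rot: [-1.421, 2.801, -0.0]
wrist_force: [0.4, 0.8, -0.6]
width: 0.7
grip_force: 0.0
```

```bash
python3 -c "
from h import *
placed(); print(np.degrees(bot.read_state()['q']).round(1), bot.read_state()['width'])
im,d=bot.read_camera('scene'); save('c1.png',im,(230,130,400,330),3)"
```

```text
tcp [449.7  75.3 218.8] psi 233.81
scene pane 114 [532.2  86.6] [ 7.7 90.2] 98.3 z [105.1 108.8 111.6]
scene pane 99 [578.3  92.6] [ 7.8 89.6] 95.8 z [104.6 109.1 111.9]
scene pane 90 [622.2  99.6] [ 6.5 87.8] 97.4 z [105.2 109.2 111.6]
scene pane 91 [666.8 106.2] [ 6.9 90.1] 97.0 z [104.8 109.2 111.9]
top pane 59 [665.2 104.4] [ 5.7 85. ] 97.2 z [105.  108.8 112.4]
top pane 62 [621.   96.3] [ 5.3 84.8] 97.1 z [105.1 108.7 113.5]
top pane 57 [576.9  88.4] [ 5.1 84.8] 97.5 z [105.8 109.  112.3]
[   6.4   -8.7  118.3    0.    70.4 -137.5] 0.6973092387443665
```

View pics/c1.png

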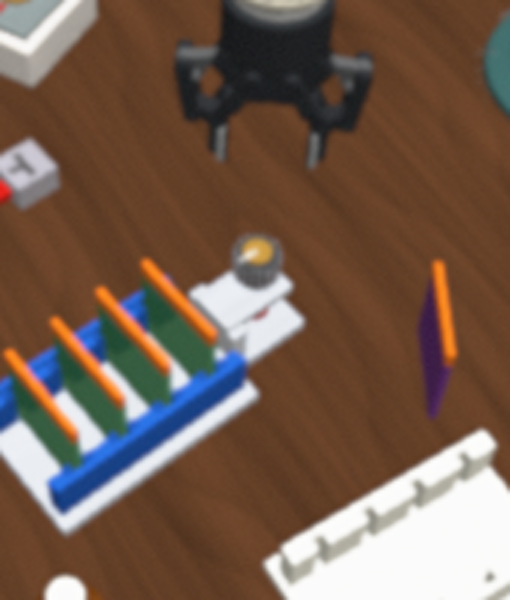

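All four panels now stand down in the carrier (orange strips from about (5,350) to (215,340)). The clamp head is at (257,255), below the open gripper. I'll descend onto it and turn.

jog_arm --pt "0.4 0.4 -0.4 25 0" --pt "0.4 0 0 25 0" --pt "0.4 0 0 25 0" --pt "0.4 0 0 25 0" --pt "0.4 0 0 25 0" --pt "0.4 0 0 14 0" --pt "0.4 0 0 10 0" --pt "0.4 0 0 0 0" --pt "0.4 0 0 0 0" --pt "0.4 0 0 0 0"

```text
time: 40.37
tool_pos: [0.451, 0.0748, 0.0707]
tcp_rot: [-1.424, 2.798, -0.001]
wrist_force: [-0.8, -0.1, -0.5]
width: 0.697
grip_force: 0.0
```

jog_arm --pt "-1 0 0 0 0" --pt "-1 0 0 0 0" --pt "-1 0 0 0 0" --pt "-1 0 0 0 0" --pt "-1 0 0 0 0" --pt "-1 0 0 0 0" --pt "-1 0 0 0 0" --force 50

```text
time: 40.95
tool_pos: [0.451, 0.0749, 0.0712]
tcp_rot: [-1.424, 2.798, -0.001]
wrist_force: [-0.9, -0.0, 5.5]
width: 0.423
grip_force: 49.7
```

jog_arm --pt "-1 0 0 0 3" --pt "-1 0 0 0 6" --pt "-1 0 0 0 6" --pt "-1 0 0 0 6" --pt "-1 0 0 0 6" --pt "-1 0 0 0 6" --pt "-1 0 0 0 6" --pt "-1 0 0 0 6" --pt "-1 0 0 0 6" --pt "-1 0 0 0 6"

```text
time: 41.78
tool_pos: [0.4514, 0.074, 0.0712]
tcp_rot: [0.09, 3.137, -0.002]
wrist_force: [-0.2, -3.5, 5.5]
width: 0.422
grip_force: 49.7
```

jog_arm --pt "-1 0 0 0 6" --pt "-1 0 0 0 6" --pt "-1 0 0 0 6" --pt "-1 0 0 0 6" --pt "-1 0 0 0 6" --pt "-1 0 0 0 6" --pt "-1 0 0 0 6" --pt "-1 0 0 0 6" --pt "-1 0 0 0 6" --pt "-1 0 0 0 6"

```text
time: 42.62
tool_pos: [0.4508, 0.0731, 0.0712]
tcp_rot: [1.646, 2.672, -0.003]
wrist_force: [-1.8, -6.2, 8.3]
width: 0.429
grip_force: 49.9
```

jog_arm --pt "-1 0 0 0 6" --pt "-1 0 0 0 6" --pt "-1 0 0 0 6" --pt "-1 0 0 0 6" --pt "-1 0 0 0 6" --pt "-1 0 0 0 6" --pt "-1 0 0 0 6" --pt "-1 0 0 0 6" --pt "-1 0 0 0 6" --pt "-1 0 0 0 6"

```text
time: 43.45
tool_pos: [0.4497, 0.0732, 0.0712]
tcp_rot: [2.762, 1.492, -0.003]
wrist_force: [-5.5, -7.8, 11.0]
width: 0.429
grip_force: 50.3
```

```bash
python3 -c "
from h import *
s=bot.read_state(); print(np.degrees(s['q']).round(1), s['torque'], s['joint_torque'][5],s['wrist_force'])"
```

```text
[  6.2   0.7 126.7  -0.2  52.7  39.6] [-0.99357204  0.95940057  0.07009757] -1.240582913160324 [-5.51133113 -7.75131733 10.97962963]
```

jog_arm --pt "-1 0 0 0 6" --pt "-1 0 0 0 6" --pt "-1 0 0 0 6" --pt "-1 0 0 0 6" --pt "-1 0 0 0 6" --pt "-1 0 0 0 6" --pt "-1 0 0 0 6" --pt "-1 0 0 0 6" --pt "-1 0 0 0 0" --pt "-1 0 0 0 0"

```text
time: 44.28
tool_pos: [0.4492, 0.0739, 0.0711]
tcp_rot: [3.131, 0.246, -0.002]
wrist_force: [-7.4, -4.3, 13.1]
width: 0.435
grip_force: 50.4
```

```bash
python3 -c "
from h import *
s=bot.read_state(); print(np.degrees(s['q']).round(1), s['torque'], s['joint_torque'][5],s['wrist_force'])"
```

```text
[ 6.300e+00  7.000e-01  1.267e+02 -1.000e-01  5.270e+01  8.740e+01] [-0.53979563  1.09427191 -0.04114699] 0.05008993553929031 [-7.37706115 -4.26410748 13.13008853]
```

jog_arm --pt "-1 0 0 0 6" --pt "-1 0 0 0 6" --pt "-1 0 0 0 6" --pt "-1 0 0 0 6" --pt "-1 0 0 0 6" --pt "-1 0 0 0 6" --pt "-1 0 0 0 6" --pt "-1 0 0 0 6" --pt "-1 0 0 0 0" --pt "-1 0 0 0 0"

```text
time: 45.12
tool_pos: [0.4495, 0.0747, 0.0712]
tcp_rot: [2.961, -1.05, -0.001]
wrist_force: [-5.9, -0.0, 11.8]
width: 0.426
grip_force: 50.3
```

```bash
python3 -c "
from h import *
s=bot.read_state(); print(np.degrees(s['q']).round(1), s['torque'], s['joint_torque'][5],s['wrist_force'])"
```

```text
[  6.3   0.7 126.7   0.   52.7 135.4] [-0.06382292  0.94175844 -0.09713394] 0.04861186724156141 [-5.94900652 -0.01744577 11.7603024 ]
```

jog_arm --pt "0.4 0 0 0 0" --pt "0.4 0 0 0 0" --pt "0.4 0 0 0 0" --pt "0.4 0 0 0 0" --pt "0.4 0 0 0 -7" --pt "0.4 0 0 0 -7" --pt "0.4 0 0 0 -7" --pt "0.4 0 0 0 -7" --pt "0.4 0 0 0 -7" --pt "0.4 0 0 0 -7"

```text
time: 45.95
tool_pos: [0.4498, 0.0747, 0.0694]
tcp_rot: [3.14, 0.091, -0.0]
wrist_force: [0.5, -0.8, -1.0]
width: 0.701
grip_force: 0.0
```

jog_arm --pt "0.4 0 0 0 -7" --pt "0.4 0 0 0 -7" --pt "0.4 0 0 0 -7" --pt "0.4 0 0 0 -7" --pt "0.4 0 0 0 -7" --pt "0.4 0 0 0 -7" --pt "0.4 0 0 0 -7" --pt "0.4 0 0 0 -7" --pt "0.4 0 0 0 0" --pt "0.4 0 0 0 0"

```text
time: 46.78
tool_pos: [0.4498, 0.0747, 0.0695]
tcp_rot: [-2.737, -1.542, 0.0]
wrist_force: [0.3, 1.1, -0.6]
width: 0.701
grip_force: 0.0
```

jog_arm --pt "-1 0 0 0 0" --pt "-1 0 0 0 0" --pt "-1 0 0 0 0" --pt "-1 0 0 0 0" --pt "-1 0 0 0 0" --pt "-1 0 0 0 0" --pt "-1 0 0 0 0"

```text
time: 47.37
tool_pos: [0.4504, 0.0744, 0.07]
tcp_rot: [2.734, 1.546, 0.001]
wrist_force: [2.7, -4.4, 2.5]
width: 0.428
grip_force: 50.2
```

jog_arm --pt "-1 0 0 0 4" --pt "-1 0 0 0 4" --pt "-1 0 0 0 4" --pt "-1 0 0 0 4" --pt "-1 0 0 0 4" --pt "-1 0 0 0 0"

```text
time: 47.87
tool_pos: [0.4505, 0.0743, 0.07]
tcp_rot: [2.962, 1.044, 0.002]
wrist_force: [1.6, -5.0, 2.6]
width: 0.43
grip_force: 50.3
```

```bash
python3 -c "
from h import *
s=bot.read_state(); print(np.degrees(s['q']).round(1), s['torque'], s['joint_torque'][5],s['wrist_force'])"
```

```text
[ 6.300e+00  8.000e-01  1.267e+02 -1.000e-01  5.240e+01  5.750e+01] [-0.7161275  -0.35297266 -0.10340138] 0.5767066776752472 [ 1.59301224 -5.00895778  2.565446  ]
```

jog_arm --pt "-1 0 0 0 4" --pt "-1 0 0 0 4" --pt "-1 0 0 0 4" --pt "-1 0 0 0 4" --pt "-1 0 0 0 4" --pt "-1 0 0 0 0"

```text
time: 48.37
tool_pos: [0.4506, 0.0742, 0.07]
tcp_rot: [3.098, 0.514, 0.002]
wrist_force: [2.4, -5.3, 2.5]
width: 0.43
grip_force: 50.3
```

```bash
python3 -c "
from h import *
s=bot.read_state(); print(np.degrees(s['q']).round(1), s['torque'], s['joint_torque'][5],s['wrist_force'])"
```

```text
[ 6.300e+00  8.000e-01  1.267e+02 -1.000e-01  5.240e+01  7.750e+01] [-0.83358348 -0.35080663 -0.07882355] 0.572067629545927 [ 2.41498694 -5.32165941  2.54031266]
```

jog_arm --pt "-1 0 0 0 4" --pt "-1 0 0 0 4" --pt "-1 0 0 0 4" --pt "-1 0 0 0 4" --pt "-1 0 0 0 0" --pt "-1 0 0 0 0"

```text
time: 48.87
tool_pos: [0.4523, 0.0742, 0.0702]
tcp_rot: [3.139, 0.082, 0.008]
wrist_force: [6.8, -5.5, -1.5]
width: 0.426
grip_force: 52.5
```

```bash
python3 -c "
from h import *
s=bot.read_state(); print(np.degrees(s['q']).round(1), s['torque'], s['joint_torque'][5],s['wrist_force'])"
```

```text
[ 6.300e+00  9.000e-01  1.267e+02 -1.000e-01  5.220e+01  9.330e+01] [-1.02784094 -1.09953168  0.01670306] 0.014647638599853963 [ 6.81101052 -5.52694115 -1.47413086]
```

jog_arm --pt "-1 0 0 0 4" --pt "-1 0 0 0 4" --pt "-1 0 0 0 4" --pt "-1 0 0 0 0" --pt "-1 0 0 0 0"

```text
time: 49.28
tool_pos: [0.4514, 0.0739, 0.0702]
tcp_rot: [3.13, -0.243, 0.005]
wrist_force: [3.6, -6.0, 0.9]
width: 0.431
grip_force: 52.5
```

```bash
python3 -c "
from h import *
s=bot.read_state(); print(np.degrees(s['q']).round(1), s['torque'], s['joint_torque'][5],s['wrist_force'])"
```

```text
[  6.3   0.8 126.7  -0.2  52.3 105.2] [-1.00060968 -0.63055676  0.66498975] 0.7427007704973221 [ 3.56727455 -5.98014928  0.8541758 ]
```

jog_arm --pt "-1 0 0 0 3" --pt "-1 0 0 0 3" --pt "-1 0 0 0 0" --pt "-1 0 0 0 0" --force 80

```text
time: 49.62
tool_pos: [0.4493, 0.0744, 0.0702]
tcp_rot: [3.114, -0.409, -0.002]
wrist_force: [-2.1, -4.7, 9.3]
width: 0.423
grip_force: 80.5
```

```bash
python3 -c "
from h import *
s=bot.read_state(); print(np.degrees(s['q']).round(1), s['torque'], s['joint_torque'][5],s['wrist_force'])"
```

```text
[ 6.300e+00  8.000e-01  1.267e+02 -1.000e-01  5.260e+01  1.113e+02] [-0.69276269  0.48116995  0.19621591] 0.23893335834145546 [-2.10109375 -4.68138253  9.33741925]
```

jog_arm --pt "-1 0 0 0 3" --pt "-1 0 0 0 3" --pt "-1 0 0 0 0" --pt "-1 0 0 0 0"

```text
time: 49.95
tool_pos: [0.4494, 0.0744, 0.0701]
tcp_rot: [3.088, -0.572, -0.001]
wrist_force: [-1.6, -4.5, 8.2]
width: 0.419
grip_force: 81.4
```

```bash
python3 -c "
from h import *
s=bot.read_state(); print(np.degrees(s['q']).round(1), s['torque'], s['joint_torque'][5],s['wrist_force'])"
```

```text
[ 6.300e+00  8.000e-01  1.267e+02 -1.000e-01  5.260e+01  1.173e+02] [-0.81245334  0.3752535  -0.05489476] -0.025166699197143316 [-1.57535739 -4.53900093  8.15852819]
```

jog_arm --pt "-1 0 0 0 3" --pt "-1 0 0 0 3" --pt "-1 0 0 0 3" --pt "-1 0 0 0 0" --pt "-1 0 0 0 0" --force 100

```text
time: 50.37
tool_pos: [0.4519, 0.0732, 0.0704]
tcp_rot: [3.033, -0.811, 0.008]
wrist_force: [4.5, -9.9, 1.2]
width: 0.419
grip_force: 102.1
```

```bash
python3 -c "
from h import *
s=bot.read_state(); print(np.degrees(s['q']).round(1), s['torque'], s['joint_torque'][5],s['wrist_force'])"
```

```text
[  6.2   0.8 126.7  -0.3  52.3 126.3] [-1.68172531 -0.81157629  0.1269464 ] 0.1423217263072729 [ 4.54530334 -9.88842435  1.23834682]
```

jog_arm --pt "-1 0 0 0 3" --pt "-1 0 0 0 3" --pt "-1 0 0 0 3" --pt "-1 0 0 0 0" --pt "-1 0 0 0 0"

```text
time: 50.78
tool_pos: [0.4494, 0.0748, 0.0703]
tcp_rot: [2.961, -1.05, -0.002]
wrist_force: [-2.6, -2.7, 9.0]
width: 0.418
grip_force: 103.1
```

```bash
python3 -c "
from h import *
s=bot.read_state(); print(np.degrees(s['q']).round(1), s['torque'], s['joint_torque'][5],s['wrist_force'])"
```

```text
[  6.3   0.8 126.7   0.   52.6 135.3] [-0.44882503  0.44542855 -0.14289537] -0.020645313779823482 [-2.59867706 -2.67924127  8.96582954]
```

jog_arm --pt "0.4 0 0 0 0" --pt "0.4 0 0 0 0" --pt "0.4 0 0 0 0" --pt "0.4 0 0 0 0" --pt "0.4 0 0 -20 0" --pt "0.4 0 0 -30 0" --pt "0.4 0 0 -35 0" --pt "0.4 0 0 -35 0" --pt "0.4 0 0 -30 0" --pt "0.4 0 0 0 0"

```text
time: 51.62
tool_pos: [0.4541, 0.0754, 0.2269]
tcp_rot: [-2.956, 1.047, -0.017]
wrist_force: [-0.1, 0.6, 0.0]
width: 0.702
grip_force: 0.0
```

Run:
```python
from h import *
im1,d=bot.read_camera("scene"); im0=np.load("scene0.npz")["im"]; im2=np.load("scene_p1.npz")["im"]
b=(295,190,345,250)
A=np.hstack([i[b[1]:b[3],b[0]:b[2]] for i in(im0,im1)]); save("k.png",A,None,7)
for im in(im0,im1):
    h=cv2.cvtColor(im,cv2.COLOR_RGB2HSV).astype(int); v,u=np.mgrid[:420,:560]
    P=onplane("scene",np.c_[u.ravel(),v.ravel()],.102).reshape(420,560,3)-[.4505,.0767,0]
    near=np.hypot(P[...,0],P[...,1])<.0185
    w=near&(h[...,1]<75)&(h[...,2]>150); Q=P[w][:,:2]*1e3
    print(len(Q),Q.mean(0).round(1), np.degrees(np.arctan2(*Q.mean(0)[::-1])).round(0))
```

```text
11 [11.6 -1.2] -6.0
11 [8.1 6.3] 38.0
```

View pics/k.png

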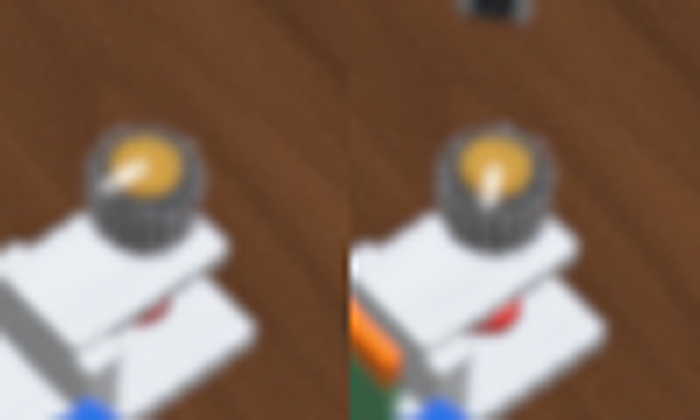

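The index line swung from about −6° to +38°, which is 316° clockwise (5.5 rad). The red shoe is lower and the grip slipped beyond that point, so the screw is on its stop. Next I'll measure the drive and the lever.

Run:
```python
from h import *
T={}
for n in("scene","top"):
    im,d=bot.read_camera(n); np.savez(n+"_L.npz",im=im,d=d); C=cloud(n,d); X,Y,Z=[C[...,i] for i in range(3)]; h=cv2.cvtColor(im,cv2.COLOR_RGB2HSV).astype(int)
    def sel(name,m,amin=15):
        for c in comps(m&(d>0),amin): print(n,name,c.sum(),*rect(C[c]),"mean",np.round(C[c].mean(0)*1000,1))
    sel("hub",(abs(Z-.030)<.004)&(X>.4)&(X<.7)&(Y<-.05)&(Y>-.3),40)
    sel("arm",((h[...,0]<6)|(h[...,0]>172))&(h[...,1]>150)&(abs(Z-.018)<.003)&(Y<-.05)&(Y>-.3),30)
    sel("knob",(abs(Z-.048)<.005)&(X>.5)&(X<.8)&(Y<-.05)&(Y>-.3),6)
    R=np.hypot(X-.468,Y+.347)<.035
    sel("shaft",R&(Z>.085)&(Z<.102),4)
    sel("shaftlow",R&(Z>.073)&(Z<.102),4)
    sel("collar",R&(abs(Z-.066)<.004),20)
    sel("housing",(abs(Z-.060)<.004)&(X>.35)&(X<.6)&(Y<-.25)&(Y>-.48),60)
    r=((h[...,0]<8)|(h[...,0]>170))&(h[...,1]>90)&(Z>.05)&(abs(X-.468)<.08)&(abs(Y+.347)<.08)
    sel("stripe",r,5)
    u,v=proj(n,[.468,-.347,.08])[0].astype(int); T[n]=cv2.resize(im[v-28:v+28,u-28:u+28],None,fx=7,fy=7,interpolation=cv2.INTER_CUBIC)
    print(n,"crop origin",u-28,v-28)
save("d.png",np.hstack([T["scene"],T["top"]]))
```

```text
scene hub 46 [ 473.9 -284.9] [71.3 28.5] 0.7 mean [ 479.8 -285.3   30.1]
scene hub 172 [ 555.5 -162.3] [45.  46.8] 98.8 mean [ 555.3 -160.9   29.4]
scene arm 159 [ 628.5 -150. ] [102.5  22.6] 9.3 mean [ 622.9 -150.7   17.6]
scene knob 20 [ 505.7 -291.5] [16.4 10. ] 86.9 mean [ 504.7 -292.5   48.8]
scene knob 52 [ 726.2 -276.3] [26.6 55. ] 167.2 mean [ 726.3 -273.    47.9]
scene knob 46 [ 668.4 -143.9] [20.8 21.3] 108.9 mean [ 668.7 -144.    46.9]
scene shaft 38 [ 469.2 -345. ] [22.2 21.2] 74.6 mean [ 470.6 -343.1   91.9]
scene shaftlow 64 [ 468.7 -344.9] [23.  23.4] 167.9 mean [ 470.9 -341.8   86.7]
scene collar 58 [ 469.  -341.6] [37.2 37.5] 167.3 mean [ 469.8 -340.2   65.3]
scene housing 567 [ 467.3 -346.8] [107.7  93. ] 27.7 mean [ 470.2 -341.    59.6]
scene stripe 11 [ 500.2 -331.1] [21.6  5.3] 21.3 mean [ 499.5 -330.7   59.5]
scene crop origin 206 93
top hub 178 [ 555.1 -164.5] [43.3 44.5] 98.8 mean [ 554.6 -164.6   29.7]
top arm 141 [ 622.6 -154.4] [83.5 19.8] 8.6 mean [ 621.3 -154.3   17.6]
top knob 16 [ 700.9 -281.9] [30.   4.2] 57.8 mean [ 701.7 -281.    48.3]
top knob 39 [ 668.6 -147.1] [18.  18.9] 176.2 mean [ 668.  -147.    47.7]
top knob 11 [ 503.3 -293.5] [ 4.9 15.4] 115.8 mean [ 504.  -293.9   49.8]
top shaft 39 [ 473.3 -346.2] [16.8 28.2] 119.6 mean [ 470.7 -346.7   93.9]
top shaftlow 50 [ 473.3 -346.2] [16.8 28.2] 119.6 mean [ 470.5 -345.7   90.8]
top collar 121 [ 464.4 -347.5] [45.6 48.1] 102.0 mean [ 464.6 -346.7   65.3]
top housing 887 [ 467.1 -350.1] [104.6  93.2] 29.4 mean [ 467.8 -348.1   59.7]
top stripe 15 [ 501.  -332.6] [19.1  6.1] 24.9 mean [ 500.3 -332.4   60.5]
top crop origin 396 195
```

View pics/d.png

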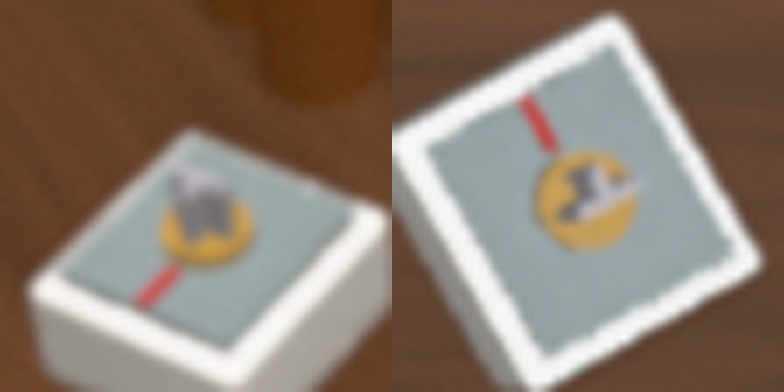

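The crops show the drive's T-shaft: in the top view the cross-bar runs from about (560,215) to (640,185), with the rib and the red stripe going up-left. I'll average a few top frames.

Run:
```python
from h import *
S=[];H=[];K=[]
fr=[(lambda z:(z["im"],z["d"]))(np.load(f)) for f in("top0.npz","top_L.npz")]+[bot.read_camera("top") for _ in range(5)]
for im,d in fr:
    C=cloud("top",d); X,Y,Z=[C[...,i] for i in range(3)]
    for zl in(.088,.091):
        m=(np.hypot(X-.468,Y+.347)<.03)&(Z>zl)&(Z<.102)&(d>0); r=rect(C[m]); a=np.radians(r[2]-90); c=C[m].mean(0)*1e3
        print(zl,m.sum(),*r,"ax",np.round(r[0]-5.5*np.array([np.cos(a),np.sin(a)]),1),"axmean",np.round(c[:2]-2.4*np.array([np.cos(a),np.sin(a)]),1),c[2].round(1))
    m=(abs(Z-.030)<.004)&(np.hypot(X-.555,Y+.164)<.04)&(d>0); k=(abs(Z-.048)<.005)&(np.hypot(X-.668,Y+.147)<.03)&(d>0)
    print("hub",rect(C[m])[0],"knob",rect(C[k])[0])
```

```text
0.088 35 [ 472.8 -345.6] [16.1 28.2] 119.2 ax [ 468.  -348.3] axmean [ 468.4 -347.7] 94.4
0.091 29 [ 472.3 -345.9] [14.9 28.2] 119.2 ax [ 467.5 -348.6] axmean [ 467.4 -347.7] 95.3
hub [ 554.9 -164.8] knob [ 668.8 -147.2]
0.088 36 [ 473.3 -346.2] [16.8 28.2] 119.6 ax [ 468.5 -348.9] axmean [ 468.7 -347.6] 94.5
0.091 33 [ 473.1 -345.9] [16.8 27.5] 119.6 ax [ 468.3 -348.6] axmean [ 468.5 -347.4] 95.0
hub [ 555.1 -164.5] knob [ 668.6 -147.1]
0.088 37 [ 473.  -345.6] [16.8 27.5] 119.7 ax [ 468.2 -348.3] axmean [ 468.4 -347.3] 94.5
0.091 32 [ 473.1 -345.8] [16.8 27.1] 119.7 ax [ 468.3 -348.5] axmean [ 468.5 -347.8] 95.3
hub [ 555.1 -164.7] knob [ 668.4 -147.2]
0.088 36 [ 473.2 -345.3] [16.8 26.9] 120.6 ax [ 468.5 -348.1] axmean [ 468.8 -347.9] 94.7
0.091 33 [ 473.2 -345.3] [16.8 26.9] 120.6 ax [ 468.5 -348.1] axmean [ 468.7 -347.5] 95.2
hub [ 555.  -164.4] knob [ 668.6 -147.2]
0.088 37 [ 473.1 -345.8] [16.4 27.4] 119.8 ax [ 468.3 -348.5] axmean [ 468.4 -347.2] 94.7
0.091 35 [ 473.1 -345.8] [16.4 27.4] 119.8 ax [ 468.3 -348.5] axmean [ 468.8 -347.7] 95.0
hub [ 554.9 -164.8] knob [ 668.5 -147.2]
0.088 37 [ 472.8 -345.7] [16.5 27.4] 117.9 ax [ 467.9 -348.3] axmean [ 468.3 -347.2] 94.7
0.091 34 [ 473.  -346.1] [16.5 26.6] 117.9 ax [ 468.1 -348.7] axmean [ 468.5 -347.3] 95.1
hub [ 555.  -164.8] knob [ 668.5 -147.2]
0.088 36 [ 472.9 -345.6] [17.4 26.9] 118.9 ax [ 468.1 -348.3] axmean [ 468.6 -347.6] 94.5
0.091 32 [ 472.9 -345.6] [17.4 26.9] 118.9 ax [ 468.1 -348.3] axmean [ 468.3 -348. ] 95.0
hub [ 554.9 -164.5] knob [ 668.2 -147.3]
```

jog_arm --pt "0.7 0 0 0 -6.8" --pt "0.7 0 0 0 -6.8" --pt "0.7 0 0 0 -6.8" --pt "0.7 0 0 0 -6.8" --pt "0.7 0 0 0 -6.8" --pt "0.7 0 0 0 -6.8" --pt "0.7 0 0 0 -6.9" --pt "0.7 0 0 0 0"

```text
time: 52.68
tool_pos: [0.4492, 0.0747, 0.2185]
tcp_rot: [-3.132, -0.242, 0.003]
wrist_force: [0.5, 0.2, -0.4]
width: 0.845
grip_force: 0.0
```

jog_arm --pt "0.7 8 31.5 0 0" --pt "0.7 8 31.5 0 0" --pt "0.7 8 31.5 0 0" --pt "0.7 8 31.5 0 0" --pt "0.7 8 31.5 0 0" --pt "0.7 8 31.5 0 0" --pt "0.7 8 31.5 0 0" --pt "0.7 8 31.5 0 0" --pt "0.7 0 0 0 0" --pt "0.7 0 0 0 0"

```text
time: 53.52
tool_pos: [0.551, -0.166, 0.2184]
tcp_rot: [-3.132, -0.229, 0.003]
wrist_force: [-0.3, 0.6, 0.2]
width: 0.854
grip_force: 0.0
```

jog_arm --pt "0.7 0 0 25 0" --pt "0.7 0 0 25 0" --pt "0.7 0 0 25 0" --pt "0.7 0 0 25 0" --pt "0.7 0 0 20 0" --pt "0.7 0 0 0 0" --pt "0.7 0 0 0 0" --pt "0.7 0 0 0 0"

```text
time: 54.18
tool_pos: [0.5516, -0.1642, 0.1007]
tcp_rot: [3.132, 0.238, 0.002]
wrist_force: [0.6, -0.6, 0.3]
width: 0.851
grip_force: 0.0
```

Run:
```python
from h import *
s=bot.read_state(); r=s["tcp_rot"]; print(np.round(s["tool_pos"]*1e3,1),r,np.degrees(2*np.arctan2(r[1],r[0])),s["width"])
for n in("scene","top"):
    im,d=bot.read_camera(n); C=cloud(n,d); X,Y,Z=[C[...,i] for i in range(3)]; h=cv2.cvtColor(im,cv2.COLOR_RGB2HSV).astype(int)
    for nm,m in(("knob",(abs(Z-.048)<.005)&(np.hypot(X-.668,Y+.147)<.03)),("arm",((h[...,0]<6)|(h[...,0]>172))&(h[...,1]>150)&(abs(Z-.018)<.003)&(Y<-.05)&(Y>-.3))):
        m&=d>0
        if m.sum()>5: print(n,nm,m.sum(),*rect(C[m]))
im,d=bot.read_camera("scene"); save("l1.png",im,(150,120,300,260),4)
```

```text
[ 551.6 -164.2  100.7] [3.13226895e+00 2.37548992e-01 1.75020249e-03] 8.673936005376053 0.8511838300719651
scene knob 47 [ 668.4 -143.8] [20.4 19.3] 19.6
scene arm 169 [ 628.4 -151. ] [102.7  22.9] 8.8
top knob 39 [ 668.9 -147.1] [18.3 18.9] 176.3
top arm 118 [ 625.6 -154.2] [77. 20.] 9.1
```

View pics/l1.png

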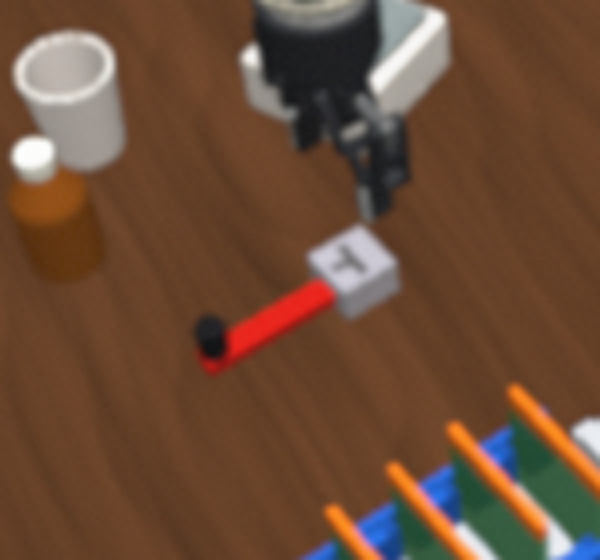

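The lever has not moved: the hub is at (353,265) in the crop, below the gripper. I'll correct by +4 mm and descend.

jog_arm --pt "0.7 3.9 0.6 15 0" --pt "0.7 0 0 20 0" --pt "0.7 0 0 20 0" --pt "0.7 0 0 20 0" --pt "0.7 0 0 12 0" --pt "0.7 0 0 5 0" --pt "0.7 0 0 2 0" --pt "0.7 0 0 0 0" --pt "0.7 0 0 0 0" --pt "0.7 0 0 0 0"

```text
time: 55.17
tool_pos: [0.5562, -0.1652, 0.007]
tcp_rot: [3.132, 0.237, 0.004]
wrist_force: [-1.1, 0.8, -0.0]
width: 0.851
grip_force: 0.0
```

jog_arm --pt "-1 0 0 0 0" --pt "-1 0 0 0 0" --pt "-1 0 0 0 0" --pt "-1 0 0 0 0" --pt "-1 0 0 0 0" --pt "-1 0 0 0 0" --pt "-1 0 0 0 0" --pt "-1 0 0 0 0" --force 60

```text
time: 55.83
tool_pos: [0.5559, -0.165, 0.0066]
tcp_rot: [3.132, 0.238, 0.002]
wrist_force: [-0.3, -0.1, 6.0]
width: 0.499
grip_force: 63.2
```

Run:
```python
from h import *
s=bot.read_state(); r=s["tcp_rot"]; print(np.round(s["tool_pos"]*1e3,1),np.degrees(2*np.arctan2(r[1],r[0])),s["width"]*85,s["wrist_force"])
for i in range(3):
    im,d=bot.read_camera("top"); C=cloud("top",d); X,Y,Z=[C[...,i] for i in range(3)]
    m=(abs(Z-.048)<.005)&(np.hypot(X-.668,Y+.147)<.03)&(d>0); print(rect(C[m]))
```

```text
[ 555.9 -165.     6.6] 8.6731876437678 42.413331470921705 [-0.34362307 -0.06440195  5.99382546]
(array([ 668.8, -147.4]), array([17.9, 18.8]), np.float32(176.3))
(array([ 668.8, -147.1]), array([18. , 18.5]), np.float32(90.6))
(array([ 668.8, -147.1]), array([18.7, 18.1]), np.float32(3.6))
```

jog_arm --pt "-1 0 0 0 0" --pt "-1 0 0 -8 0" --pt "-1 0 0 -18 0" --pt "-1 0 0 -25 0" --pt "-1 0 0 -25 0" --pt "-1 0 0 -25 0" --pt "-1 0 0 -25 0" --pt "-1 0 0 -14 0" --pt "-1 0 0 0 0" --force 80

```text
time: 56.73
tool_pos: [0.5572, -0.1656, 0.1497]
tcp_rot: [3.13, 0.237, 0.009]
wrist_force: [0.7, -0.7, -1.8]
width: 0.502
grip_force: 81.4
```

jog_arm --pt "-1 -10.5 15 0 0" --pt "-1 -17 25 0 0" --pt "-1 -17 25 0 0" --pt "-1 -17 25 0 0" --pt "-1 -17 25 0 0" --pt "-1 -17 25 0 0" --pt "-1 -11 18 0 0" --pt "-1 -7 10 0 0" --pt "-1 0 0 0 -4" --pt "-1 0 0 0 -5"

```text
time: 57.57
tool_pos: [0.4669, -0.3479, 0.1438]
tcp_rot: [-3.102, -0.485, 0.003]
wrist_force: [-0.2, 0.3, -2.0]
width: 0.499
grip_force: 81.5
```

jog_arm --pt "-1 0 0 0 -5" --pt "-1 0 0 0 -4" --pt "-1 0 0 0 -2.2" --pt "-1 0 0 0 0" --pt "-1 0 0 0 0" --pt "-1 0 0 0 0" --pt "-1 0 0 0 0"

```text
time: 58.15
tool_pos: [0.468, -0.3476, 0.1451]
tcp_rot: [-3.042, -0.782, 0.001]
wrist_force: [-0.4, 1.2, -1.6]
width: 0.499
grip_force: 81.4
```

```bash
cat >> h.py <<'E'
def lev(zk=None):
    s=bot.read_state(); r=s["tcp_rot"]; p=s["tool_pos"]; print(np.round(p*1e3,1),r,"psi",np.degrees(2*np.arctan2(r[1],r[0])).round(2),s["width"].round(3),s["wrist_force"].round(1),s["torque"].round(2))
    dz=p[2]-.0066; zk=.048+dz
    for n in("scene","top"):
        im,d=bot.read_camera(n); C=cloud(n,d); X,Y,Z=[C[...,i] for i in range(3)]; h=cv2.cvtColor(im,cv2.COLOR_RGB2HSV).astype(int)
        m=(abs(Z-zk)<.006)&(np.hypot(X-p[0]-.1,Y-p[1]-.055)<.06)&(h[...,2]<90)&(d>0)
        for c in comps(m,10): print(n,"knob",c.sum(),*rect(C[c]),np.round(np.median(Z[c])*1e3-dz*1e3,1))
        a=((h[...,0]<6)|(h[...,0]>172))&(h[...,1]>150)&(d>0)&(np.hypot(X-p[0]-.06,Y-p[1]-.03)<.08)&(abs(Z-.018-dz)<.006)
        for c in comps(a,20): print(n,"arm",c.sum(),*rect(C[c]),"z-dz",np.round((np.percentile(Z[c],[5,50,95])-dz)*1e3,1))
E
python3 -c "
from h import *
lev()
im,d=bot.read_camera('scene'); save('l2.png',im,(170,70,310,210),4)"
```

```text
Traceback (most recent call last):
  File "h.py", line 53, in lev
    s=bot.read_state(); r=s["tcp_rot"]; p=s["tool_pos"]; print(np.round(p*1e3,1),r,"psi",np.degrees(2*np.arctan2(r[1],r[0])).round(2),s["width"].round(3),s["wrist_force"].round(1),s["torque"].round(2))
                                                                                                                                      ^^^^^^^^^^^^^^^^
AttributeError: 'float' object has no attribute 'round'
```

```bash
sed -i 's/s\["width"\].round(3)/round(float(s["width"]),3)/' h.py
python3 -c "
from h import *
lev()
im,d=bot.read_camera('scene'); save('l2.png',im,(170,70,310,210),4)"
```

```text
[ 468.  -347.6  145.1] [-3.04194833e+00 -7.82346577e-01  6.16879411e-04] psi -331.15 0.499 [-0.4  1.2 -1.6] [0.   0.05 0.01]
scene knob 41 [ 569.5 -291. ] [18.4 22. ] 113.3 46.7
scene arm 181 [ 532.6 -310.3] [104.9  22.6] 29.5 z-dz [12.9 16.7 20.9]
top knob 54 [ 568.1 -291.8] [19.5 19.8] 131.6 46.6
top arm 236 [ 533.4 -312.3] [101.9  20.2] 29.6 z-dz [13.6 17.3 21. ]
```

View pics/l2.png

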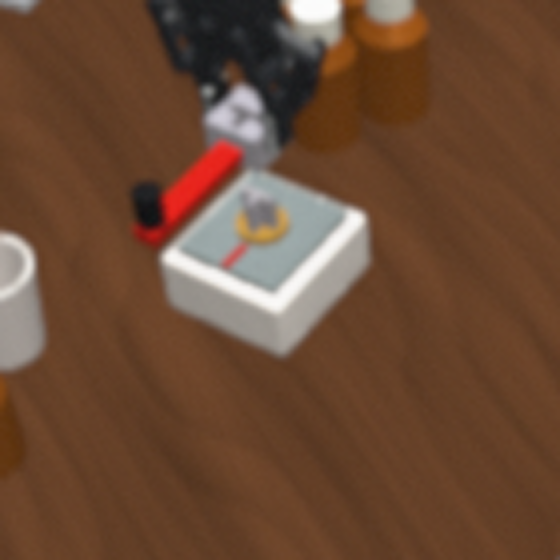

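The scene crop shows the lever level in the grip (hub at (240,125), knob at (148,205)), hovering over the shaft at (260,210) and parallel to the stripe. I'll correct about 1 mm and lower to just above the shaft.

jog_arm --pt "-1 0.5 1 0 0" --pt "-1 0 0 10 0" --pt "-1 0 0 10 0" --pt "-1 0 0 10 0" --pt "-1 0 0 6 0" --pt "-1 0 0 0 0" --pt "-1 0 0 0 0" --pt "-1 0 0 0 0" --pt "-1 0 0 0 0"

```text
time: 59.05
tool_pos: [0.4695, -0.349, 0.1101]
tcp_rot: [3.042, 0.783, 0.001]
wrist_force: [-0.9, -0.3, -1.8]
width: 0.5
grip_force: 81.6
```

```bash
python3 -c "
from h import *
lev()"
```

```text
[ 469.5 -349.   110.1] [3.04151410e+00 7.82986763e-01 1.04172770e-03] psi 28.87 0.5 [-0.9 -0.3 -1.8] [-0.01  0.02  0.03]
scene knob 39 [ 571.  -290.5] [23. 18.] 57.9 47.2
scene arm 174 [ 534.  -310.1] [103.9  23. ] 30.8 z-dz [13.7 17.1 20.3]
top knob 47 [ 569.9 -294.1] [19.2 16.9] 88.0 46.8
top arm 225 [ 534.6 -313.6] [101.3  20.2] 29.3 z-dz [13.9 17.5 20.5]
```

jog_arm --pt "-1 0 -0.9 0 0" --pt "-1 0 0 3 0" --pt "-1 0 0 2 0" --pt "-1 0 0 1 0" --pt "-1 0 0 1 0" --pt "-1 0 0 1 0" --pt "-1 0 0 1 0" --pt "-1 0 0 0 0" --pt "-1 0 0 0 0"

```text
time: 59.9
tool_pos: [0.4686, -0.3478, 0.1005]
tcp_rot: [-3.042, -0.783, 0.0]
wrist_force: [0.5, -0.1, -1.5]
width: 0.5
grip_force: 81.6
```

jog_arm --pt "-1 0 0 1 0" --pt "-1 0 0 1 0" --pt "-1 0 0 1 0" --pt "-1 0 0 0 0" --pt "-1 0 0 0 0"

```text
time: 60.32
tool_pos: [0.4686, -0.3477, 0.0974]
tcp_rot: [-3.042, -0.783, 0.0]
wrist_force: [0.2, -0.0, -1.7]
width: 0.496
grip_force: 81.6
```

jog_arm --pt "-1 0 0 1.5 0" --pt "-1 0 0 1.5 0" --pt "-1 0 0 1.5 0" --pt "-1 0 0 1.5 0" --pt "-1 0 0 0 0" --pt "-1 0 0 0 0"

```text
time: 60.82
tool_pos: [0.4685, -0.3477, 0.0914]
tcp_rot: [-3.042, -0.783, 0.0]
wrist_force: [0.9, -0.3, -2.4]
width: 0.498
grip_force: 81.6
```

jog_arm --pt "-1 0 0 2 0" --pt "-1 0 0 2 0" --pt "-1 0 0 2 0" --pt "-1 0 0 2 0" --pt "-1 0 0 0 0" --pt "-1 0 0 0 0"

```text
time: 61.32
tool_pos: [0.4685, -0.3477, 0.0833]
tcp_rot: [-3.042, -0.783, 0.001]
wrist_force: [0.5, 0.9, -2.2]
width: 0.496
grip_force: 81.6
```

jog_arm --pt "-1 0 0 2 0" --pt "-1 0 0 2 0" --pt "-1 0 0 2 0" --pt "-1 0 0 2 0" --pt "-1 0 0 1 0" --pt "-1 0 0 1 0" --pt "-1 0 0 0 0" --pt "-1 0 0 0 0"

```text
time: 61.98
tool_pos: [0.4686, -0.3478, 0.0735]
tcp_rot: [-3.042, -0.783, 0.0]
wrist_force: [-0.7, 0.6, -2.0]
width: 0.494
grip_force: 81.6
```

jog_arm --pt "-1 0 0 0.5 0" --pt "-1 0 0 0.5 0" --pt "-1 0 0 0.5 0" --pt "-1 0 0 0 0" --pt "-1 0 0 0 0"

```text
time: 62.4
tool_pos: [0.4688, -0.3479, 0.0727]
tcp_rot: [3.042, 0.783, 0.0]
wrist_force: [-2.9, 1.2, 4.0]
width: 0.495
grip_force: 82.2
```

jog_arm --pt "0.7 0 0 0 0" --pt "0.7 0 0 0 0" --pt "0.7 0 0 0 0" --pt "0.7 0 0 0 0" --pt "0.7 0 0 0 0" --pt "0.7 0 0 -8 0" --pt "0.7 0 0 -25 0" --pt "0.7 0 0 -35 0" --pt "0.7 0 0 -35 0" --pt "0.7 0 0 -35 0"

```text
time: 63.23
tool_pos: [0.4683, -0.3475, 0.2118]
tcp_rot: [-3.042, -0.783, 0.0]
wrist_force: [1.3, -0.9, -0.3]
width: 0.846
grip_force: 0.0
```

jog_arm --pt "0.7 -25 0 -25 0" --pt "0.7 -25 0 0 0" --pt "0.7 -15 0 0 0" --pt "0.7 0 0 0 0" --pt "0.7 0 0 0 0" --pt "0.7 0 0 0 0"

```text
time: 63.73
tool_pos: [0.412, -0.3789, 0.2351]
tcp_rot: [-3.042, -0.783, -0.001]
wrist_force: [0.1, -0.3, 0.1]
width: 0.853
grip_force: 0.0
```

Run:
```python
from h import *
placed()
for n in("scene","top"):
    im,d=bot.read_camera(n); C=cloud(n,d); X,Y,Z=[C[...,i] for i in range(3)]; h=cv2.cvtColor(im,cv2.COLOR_RGB2HSV).astype(int)
    near=(np.hypot(X-.52,Y+.32)<.14)&(d>0)
    for nm,m in(("knob",near&(abs(Z-.114)<.006)&(h[...,2]<90)),("arm",near&((h[...,0]<6)|(h[...,0]>172))&(h[...,1]>150)&(abs(Z-.084)<.006)),("hub",near&(abs(Z-.096)<.005)&(h[...,1]<60))):
        for c in comps(m,10): print(n,nm,c.sum(),*rect(C[c]),"z",np.round(np.median(Z[c])*1e3,1))
    if n=="scene": save("end.png",im,None,1.4)
```

```text
tcp [ 412.  -378.9  235.1] psi 28.85
scene pane 111 [532.4  86.6] [ 8.2 90.3] 98.2 z [104.9 109.  111.9]
scene pane 96 [577.6  92.9] [ 6.9 90. ] 97.1 z [104.5 109.4 111.7]
scene pane 90 [622.7  99.4] [ 6.9 88.1] 95.9 z [104.9 109.  112.3]
scene pane 92 [666.8 107.1] [ 6.5 90.1] 95.9 z [104.7 109.  112.1]
top pane 62 [665.  104.3] [ 5.2 84.9] 97.9 z [104.8 108.6 111.2]
top pane 61 [620.5  96.2] [ 6.  84.7] 97.4 z [105.8 108.7 111.9]
top pane 58 [576.9  88.3] [ 4.9 84.6] 98.1 z [105.9 109.5 112. ]
top pane 56 [532.2  82.5] [ 5.  84.3] 98.1 z [105.6 109.2 112.2]
scene knob 30 [ 573.7 -290.7] [15.6 21.1] 100.2 z 112.9
scene arm 163 [ 533.9 -309.5] [102.9  22.3] 29.4 z 83.0
scene hub 170 [ 469.6 -346.2] [48.7 45.7] 30.6 z 95.1
top knob 49 [ 570.2 -293.7] [19.5 19.6] 153.3 z 112.6
top arm 202 [ 531.8 -315.8] [93.4 21.2] 28.4 z 83.4
top hub 245 [ 469.7 -349.3] [44.1 45.1] 118.3 z 95.2
```

View pics/end.png

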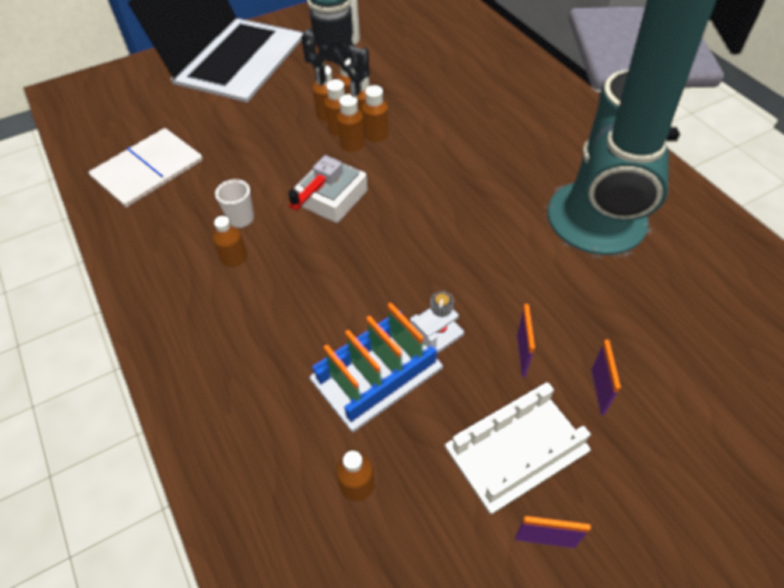

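The end view shows all four panels down in the carrier around (378,350), the lever seated on the drive at (325,180) along the stripe, and the rack empty at (517,445). I'll check the clamp index once more in the top view.

Run:
```python
from h import *
for n,c0 in(("top",[.4504,.0738]),("scene",[.4504,.0767])):
    for im in(np.load(n+"0.npz")["im"],bot.read_camera(n)[0]):
        v,u=np.mgrid[:420,:560]; P=onplane(n,np.c_[u.ravel(),v.ravel()],.102).reshape(420,560,3)[...,:2]-c0
        h=cv2.cvtColor(im,cv2.COLOR_RGB2HSV).astype(float); r=np.hypot(*np.moveaxis(P,2,0))
        w=np.clip(h[...,2]-60,0,None)*np.clip(120-h[...,1],0,None)*(r<.015)*(r>.004)
        q=(P*w[...,None]).sum((0,1))/w.sum()*1e3; print(n,q.round(1),np.degrees(np.arctan2(q[1],q[0])).round())
```

```text
top [2.8 1.2] 23.0
top [2.9 4.3] 56.0
scene [4.7 0.7] 9.0
scene [2.5 4.8] 63.0
```

```bash
python3 -c "
from h import *
print(bot.finish_job())"
```

```text
the job is handed in; nothing more can be done
None
```

The job is handed in, and the hand-in returned no verdict: all four panels are down in the carrier, the clamp screw is turned to its stop (about 316° by its index line, read to roughly ±10°), and the lever is home on the drive along the red stripe, with everything released.

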